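# Rack the locating pins lead-in end first

### The job

Put the two loose steel locating pins into the two free bores of the sloping pin rack, like the one already in it: chamfered lead-in end down the bore and pushed fully home, so that all three stand equally far out. The ends are not marked, so feel for them: a pin put in square end first stops short on the ledge inside; draw it out, turn it end for end and put it in again. Leave the loupe, the tape roll and the small vice where they are.

Things in the scene. Friction and masses are not known exactly. Their poses are not given: they have to be found in the camera images.
- pin_1: Steel locating pin, 126 mm long, 0.17 kg: square grip (36 mm long, 16 x 16 mm) in the middle, a round shank (14 mm thick, 45 mm long) each side. One end is cut square, the other (lead-in) chamfered, 14 to 6 mm over the last 8 mm; which is not marked and differs from pin to pin. Origin: middle of the pin, on its axis; x along the pin, y and z square to the grip's flats.
- pin_2: Steel locating pin, 126 mm long, 0.17 kg: square grip (36 mm long, 16 x 16 mm) in the middle, a round shank (14 mm thick, 45 mm long) each side. One end is cut square, the other (lead-in) chamfered, 14 to 6 mm over the last 8 mm; which is not marked and differs from pin to pin. Origin: middle of the pin, on its axis; x along the pin, y and z square to the grip's flats.
- bore_1 (a point): Centre of the mouth of the middle bore, free. x: down the bore; y: level. Bore 15.5 mm wide (mouth 19 mm); a ledge 30 mm down, an 11 mm hole beyond. Pin home chamfered end first: its origin at x = -0.028 from here (end 35 mm deep). Square end first it stops dead on the ledge, at x = -0.033. Friction keeps it where it is left.
- bore_2 (a point): Centre of the mouth of the outer bore, free, 60 mm from the middle one (to -y of rack). x: down the bore; y: level. Bore 15.5 mm wide (mouth 19 mm); a ledge 30 mm down, an 11 mm hole beyond. Pin home chamfered end first: its origin at x = -0.028 from here (end 35 mm deep). Square end first it stops dead on the ledge, at x = -0.033. Friction keeps it where it is left.
- rack: Fixed pin rack: white plastic bar (160 mm long, 42 x 30 mm section) between aluminium cheeks (14 mm thick) on a base plate (105 x 206 x 8 mm). Origin on the bench; x: level direction in which the bores run (mouths face -x and up), y along the bar, z up. Bores at y = -60, 0, +60 mm, mouths 60 mm up, sloping down 30 degrees. The +60 one holds a fixed pin, home, 91 mm of it outside.
- loupe: Black eye loupe standing on the bench, 37 mm wide, 34 mm high; a bystander. Origin at the centre of its underside.
- tape_roll: Roll of amber tape lying flat, 70 mm wide, 16 mm high; a bystander. Origin at the centre of its underside.
- mini_vice: Small steel machine vice, 44 x 118 x 38 mm, standing on the bench; a bystander. Origin at the centre of its underside.
Mind the look-alikes: they are no part of the job. What is shaped like the pin_1 but black or brown is not meant.

How it is judged:
By the outcome, as a careful person would: the job done as asked, in the order asked, and still so for the second after the job is handed in, with the robot touching nothing.
It also fails if it takes over 72 s, if anything falls off the work surface, if the arm or the gripper's body presses on something with over 40 N, if the wrist force passes 120 N, or if a joint passes its speed limit or range.

### The arm

A 6-joint arm with a two-finger parallel gripper is mounted at the origin on a cart in front of the work surface, level with it; the furniture and walls round the work are solid. World frame = base frame: x ahead of the robot, y to its left, z up, the work surface at z = 0. Lengths are in m, angles in rad, forces in N, time in s.
With the tool pointing down it reaches from about 0.35 to 0.95 m from the base axis. Payload 17.4 kg.
Tool frame: the origin (TCP) lies midway between the tips of the shut fingers; the grasp point (between the pads) lies 19 mm behind it; x points along the fingers, y is the direction in which the jaws open and shut, and the axes are right-handed (so a half turn about x gives the same grasp; the last joint's range is limited). The gripper opens to 93 mm and grips with 3 to 60 N. Pads are 15 mm wide; open, the fingers measure 128 mm over their backs; the gripper's body (75 mm by 188 mm) begins 65 mm behind the grasp point.
Start: joints at [-1.158, 0.116, 1.442, -0, 1.584, -0.038], TCP at [0.294, -0.608, 0.219] pointing down, gripper open.
Joint ranges: [-2.83, 2.83], [-0.83, 2.19], [0.07, 2.5], [-1.14, 4.28], [0.01, 3], [-2.97, 2.97]. Speed limits (rad/s): [1.89, 1.89, 2.22, 3.14, 3.14, 3.14].

### API

Orientations are given as a 3x3 rotation matrix whose columns are the frame's x, y, z axes.
In Python, from rig import bot gives the robot as it stands.
- The arm moves only by the tool step_arm, never from a script. Its argument "commands" is a list of rows, each an object of numbers: "dx", "dy", "dz": the shift along the tool's x, y, z in cm; "yaw": the turn about the tool's x in degrees. A call has 1 to 10 rows; each row is the pose to reach, as a shift and turn from the pose commanded when the call began, along the tool's axes at that moment; what a row does not reach only later rows make up. A row lasts 1/12 s, in which the tool goes at most 41.7 mm and 7.16 degrees, less where a joint would pass 70% of its speed; a pose out of reach is approached as far as the arm can. A call with a gripper value outside its range is refused whole. "grip" is the finger opening in cm, from 0 to 9.3, set as the call begins (left out, the last holds). The fingers move at their own pace and stop on an object; "newtons" is the grip in N (left out, the last holds). Time passes only in rows, so rows that repeat a pose let the fingers close. It gives the time, the measured TCP pose, the force and the opening at its end, in the units of the state.
- bot.sense(): the state, without advancing time (a new reading comes with each control period).
- bot.read_camera(name): name is "scene" or "side" or "wrist"; returns the picture (400x640x3 uint8, red, green, blue); there is no depth.
- bot.camera_info(name): a dict with "mtx" (3x3 intrinsics, pixels), "eye" and "attitude" of the camera in the world. Camera axes: x right, y down, z forward; pixel columns grow to the right and rows downward; lengths in m; the calibration is good to about 2 mm. A picture is of the moment at which its call begins: read the wrist's pose just before it. camera_info takes no time and is no camera call; for the wrist camera it gives the pose at the moment of the call.
- bot.close_job(): hands the job in, once; it reports no verdict.
Trained networks look in the newest picture that a camera, given by its name, has taken for a name from the list of things; names that differ only in an ending like _2 or _b are one class to them, and where a whole thing is asked for, a point or a joint stands for the part that bears it (a point fixed in the world has none). Each returns a list of dicts, best first, with "conf" (0 to 1); they miss things now and then, are a little off and sometimes report something else, mostly with a low value. They report only what shows in the picture. A call takes as long as a camera call. They do not tell look-alikes from the thing itself.
- bot.search_frame(camera, name): "rect" ([left, top, right, bottom] in pixels, round what is visible of it).
- bot.silhouettes(camera, name): "pixels" (400x640 bool, what is visible of it) and "rect" ([left, top, right, bottom] in pixels, round what is visible of it).
The state is a dict: "time": time; "q": joint angles; "qvel": joint speeds; "effort": joint torques, N m; "tool_pos": TCP position; "orientation": TCP orientation; "contact_force": force on the tool from outside, world axes, zero at the start; "ft_torque": the same for the moment, N m; "grip_width": finger opening in m.
Only numpy, scipy, OpenCV 4.12 (cv2) and the standard library are available. Lean on these libraries where they do the work, as an engineer would, in place of code of your own. Each camera call takes 0.05 s, during which the arm holds its last target.

## Working session

There is one attempt and no reset: what is moved stays moved. The work goes in short steps, Python scripts to look and compute and a tool call to move; the robot and the scene stay as the last step left them, time stands still between calls to the robot, and variables do not carry over. Pictures are saved under pics/ and viewed, and the job is handed in when it is done.

Besides the shell and the picture viewer there is one more tool, called in YAML: its name, and indented under it one key for each argument. step_arm: Moves the arm, as the interface text tells. Its arguments: {"type":"object","properties":{"commands":{"type":"array"},"grip":{"type":"number"},"newtons":{"type":"number"}},"required":["commands"]}

```bash
ls; mkdir -p pics
python3 - <<'E'
from rig import bot
import cv2,json,numpy as np
print(bot.sense())
for n in ["scene","side","wrist"]:
    im=bot.read_camera(n); cv2.imwrite(f"pics/{n}0.png",im[:,:,::-1])
    i=bot.camera_info(n); print(n,{k:np.round(v,4).tolist() for k,v in i.items()})
E
```

```text
pics
{'time': 0.0, 'q': array([-1.15781653e+00,  1.16479185e-01,  1.44226203e+00, -1.44431701e-05,
        1.58395311e+00, -3.78013669e-02]), 'qvel': array([ 0.00129532,  0.00093306, -0.00074578,  0.00099145,  0.00112302,
        0.00146001]), 'effort': array([-8.26894011e-04, -7.21268177e+01, -6.22609520e+01,  7.78613426e-02,
        2.38239742e-02, -1.12753119e-04]), 'tool_pos': array([ 0.29398708, -0.60740374,  0.21791176]), 'orientation': array([[-4.55374622e-04,  4.35668379e-01, -9.00107136e-01],
       [ 1.00326035e-03, -9.00106577e-01, -4.35668617e-01],
       [-9.99999393e-01, -1.10143423e-03, -2.72031171e-05]]), 'contact_force': array([ 0.53405071, -0.09197614,  0.61518656]), 'ft_torque': array([ 0.00991549,  0.03364269, -0.06637713]), 'grip_width': 0.0932102152669012}
scene {'mtx': [[520.8809, 0.0, 309.4195], [0.0, 520.8809, 211.889], [0.0, 0.0, 1.0]], 'eye': [0.5205, -1.4035, 0.7776], 'attitude': [[0.9992, -0.0333, 0.0218], [-0.0345, -0.4532, 0.8907], [-0.0198, -0.8908, -0.454]]}
side {'mtx': [[516.1572, 0.0, 312.8637], [0.0, 516.1572, 199.0491], [0.0, 0.0, 1.0]], 'eye': [0.4681, 1.0646, 1.0133], 'attitude': [[-0.9955, -0.069, 0.0655], [-0.0948, 0.6638, -0.7419], [0.0077, -0.7447, -0.6673]]}
wrist {'mtx': [[350.9185, 0.0, 316.2653], [0.0, 350.9185, 197.1758], [0.0, 0.0, 1.0]], 'eye': [0.3713, -0.5705, 0.3828], 'attitude': [[0.4361, -0.8576, -0.2726], [-0.8999, -0.4156, -0.1322], [0.0001, 0.303, -0.953]]}
```

View pics/scene0.png

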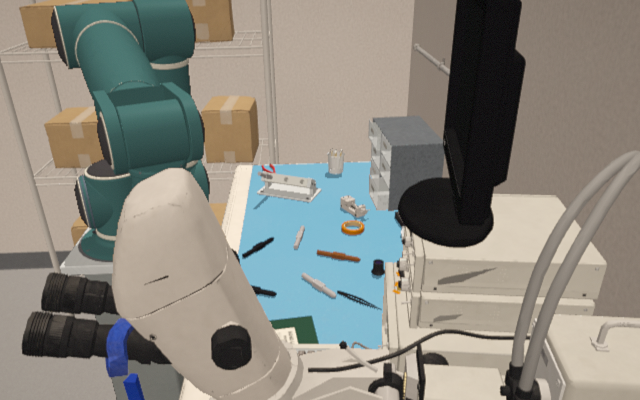

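View pics/side0.png

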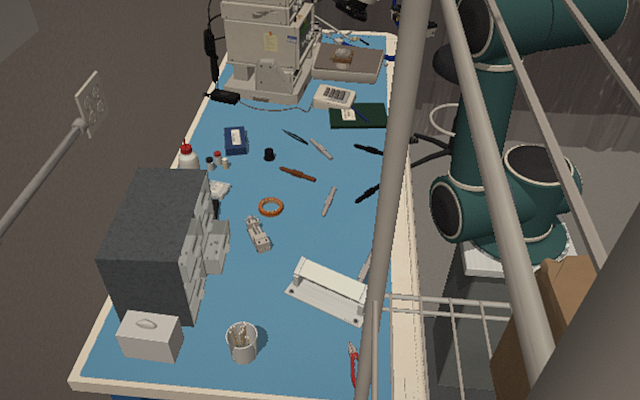

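View pics/wrist0.png

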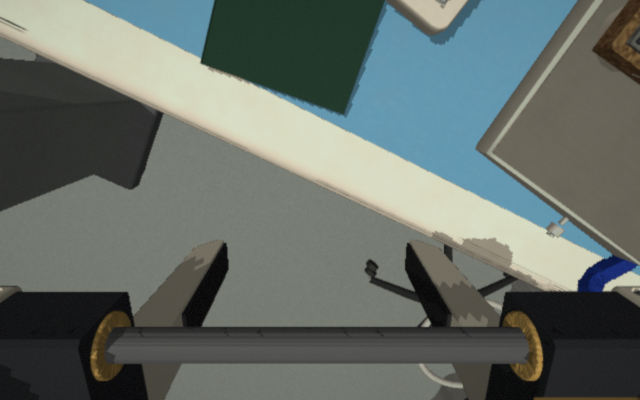

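```bash
cat > h.py <<'E'
from rig import bot
import cv2,numpy as np
def ray(cam,uv,info=None):
    i=info or bot.camera_info(cam); d=np.linalg.inv(i["mtx"])@np.array([uv[0],uv[1],1.0]); return np.array(i["eye"]),np.array(i["attitude"])@d
def onz(cam,uv,z=0.0,info=None):
    e,d=ray(cam,uv,info); return e+d*(z-e[2])/d[2]
def proj(cam,P,info=None):
    i=info or bot.camera_info(cam); P=np.atleast_2d(P); c=(P-np.array(i["eye"]))@np.array(i["attitude"]); p=c@np.array(i["mtx"]).T; return p[:,:2]/p[:,2:]
def save(im,name,crop=None,k=1):
    if crop: im=im[crop[1]:crop[3],crop[0]:crop[2]]
    if k!=1: im=cv2.resize(im,None,fx=k,fy=k,interpolation=cv2.INTER_CUBIC)
    cv2.imwrite(f"pics/{name}.png",im[:,:,::-1])
E
python3 - <<'E'
from h import *
for c in ["scene","side"]:
    save(bot.read_camera(c),c+"1",(225,140,425,320) if c=="scene" else (225,110,425,330),3.3 if c=="scene" else 2.7)
    for n in ["pin_1","rack","mini_vice","tape_roll","loupe"]:
        for r in bot.silhouettes(c,n):
            ys,xs=np.nonzero(r["pixels"]); z={"pin_1":.008}.get(n,0.02)
            pts=np.c_[xs,ys].astype(np.float32); rr=cv2.minAreaRect(pts); b=cv2.boxPoints(rr)
            e1=(b[0]+b[1])/2;e2=(b[2]+b[3])/2;f1=(b[1]+b[2])/2;f2=(b[3]+b[0])/2
            if np.linalg.norm(f1-f2)>np.linalg.norm(e1-e2): e1,e2=f1,f2
            print(c,n,round(r["conf"],2),np.round(r["rect"]).tolist(),len(xs),[np.round(onz(c,e,z),3).tolist() for e in(e1,e2)],bot.read_camera(c)[ys,xs].mean(0).round() if n=="pin_1" else "")
E
```

```text
scene pin_1 0.71 [318.0, 250.0, 360.0, 261.0] 238 [[0.569, -0.145, 0.008], [0.683, -0.18, 0.008]] [129.  94.  71.]
scene pin_1 0.66 [243.0, 235.0, 274.0, 260.0] 216 [[0.441, -0.048, 0.008], [0.361, -0.155, 0.008]] [49. 65. 73.]
scene pin_1 0.64 [253.0, 285.0, 273.0, 296.0] 136 [[0.399, -0.31, 0.008], [0.457, -0.333, 0.008]] [47. 57. 63.]
scene pin_1 0.63 [294.0, 227.0, 305.0, 251.0] 154 [[0.531, 0.021, 0.008], [0.511, -0.12, 0.008]] [167. 170. 170.]
scene pin_1 0.59 [303.0, 270.0, 338.0, 296.0] 259 [[0.527, -0.25, 0.008], [0.605, -0.351, 0.008]] [172. 170. 167.]
scene rack 0.6 [258.0, 171.0, 322.0, 202.0] 1301 [[0.37, 0.34, 0.02], [0.598, 0.239, 0.02]] 
scene mini_vice 0.74 [342.0, 192.0, 367.0, 214.0] 321 [[0.663, 0.185, 0.02], [0.733, 0.059, 0.02]] 
scene tape_roll 0.82 [340.0, 221.0, 366.0, 239.0] 279 [[0.717, -0.033, 0.02], [0.648, -0.028, 0.02]] 
scene loupe 0.73 [373.0, 256.0, 384.0, 280.0] 186 [[0.731, -0.211, 0.02], [0.72, -0.288, 0.02]] 
side pin_1 0.72 [356.0, 144.0, 384.0, 153.0] 193 [[0.457, -0.331, 0.008], [0.364, -0.302, 0.008]] [37. 49. 56.]
side pin_1 0.71 [357.0, 184.0, 382.0, 204.0] 136 [[0.375, -0.132, 0.008], [0.443, -0.055, 0.008]] [16. 18. 20.]
side pin_1 0.68 [281.0, 165.0, 319.0, 184.0] 181 [[0.686, -0.183, 0.008], [0.571, -0.147, 0.008]] [85. 57. 41.]
side pin_1 0.64 [322.0, 187.0, 336.0, 217.0] 195 [[0.509, -0.109, 0.008], [0.538, 0.009, 0.008]] [126. 127. 125.]
side pin_1 0.55 [311.0, 139.0, 332.0, 158.0] 152 [[0.603, -0.35, 0.008], [0.529, -0.247, 0.008]] [122. 124. 122.]
side rack 0.69 [283.0, 250.0, 370.0, 326.0] 3413 [[0.604, 0.267, 0.02], [0.407, 0.277, 0.02]] 
side mini_vice 0.96 [246.0, 213.0, 270.0, 254.0] 629 [[0.746, 0.048, 0.02], [0.663, 0.18, 0.02]] 
side tape_roll 0.86 [258.0, 199.0, 280.0, 214.0] 296 [[0.655, 0.006, 0.02], [0.717, 0.012, 0.02]] 
side loupe 0.45 [261.0, 149.0, 274.0, 164.0] 124 [[0.732, -0.271, 0.02], [0.721, -0.203, 0.02]]
```

View pics/scene1.png

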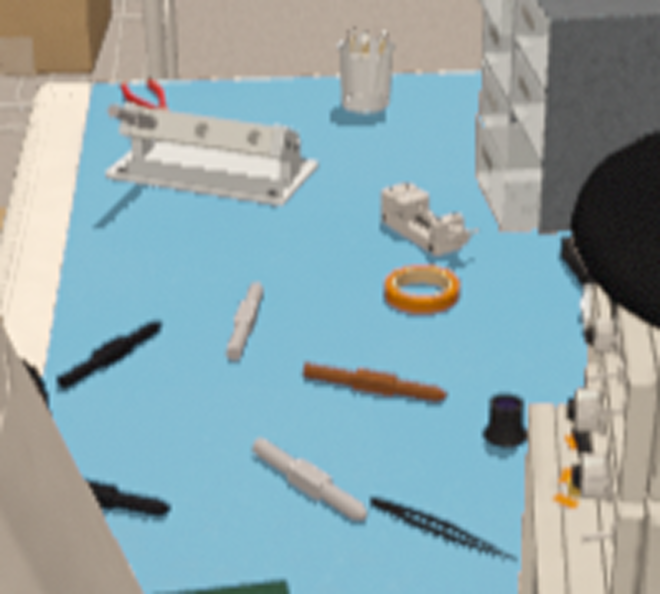

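View pics/side1.png

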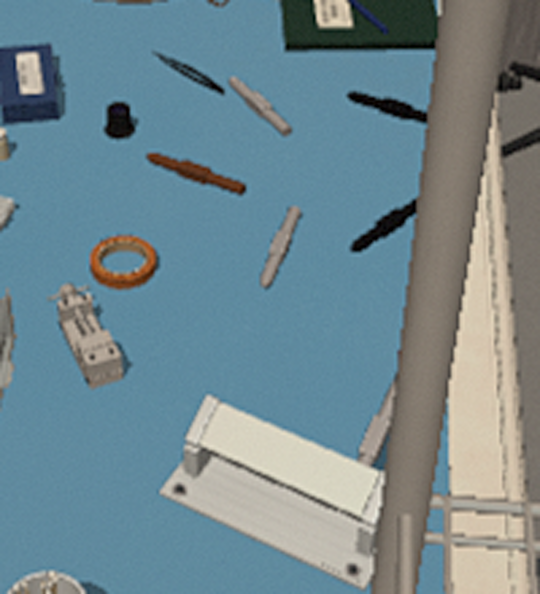

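step_arm:
  commands:
    - {"dx": 2,"dy": -19,"dz": -39,"yaw": -70}
    - {"dx": 2,"dy": -19,"dz": -39,"yaw": -70}
    - {"dx": 2,"dy": -19,"dz": -39,"yaw": -70}
    - {"dx": 2,"dy": -19,"dz": -39,"yaw": -70}
    - {"dx": 2,"dy": -19,"dz": -39,"yaw": -70}
    - {"dx": 2,"dy": -19,"dz": -39,"yaw": -70}
    - {"dx": 2,"dy": -19,"dz": -39,"yaw": -70}
    - {"dx": 2,"dy": -19,"dz": -39,"yaw": -70}
    - {"dx": 2,"dy": -19,"dz": -39,"yaw": -70}
    - {"dx": 2,"dy": -19,"dz": -39,"yaw": -70}

```text
time: 2.08
tool_pos: [0.5524, -0.2786, 0.1997]
orientation: [[0.0, 0.994, 0.108], [-0.0, 0.108, -0.994], [-1.0, 0.0, 0.0]]
contact_force: [0.7, -1.1, 0.4]
grip_width: 0.0934
```

Run:
```python
from h import *
s=bot.sense();print(s["time"],s["tool_pos"],s["orientation"].round(3).tolist(),s["q"].round(2))
save(bot.read_camera("wrist"),"w1")
i=bot.camera_info("wrist");print(i["eye"])
```

```text
2.0833 [ 0.55238554 -0.27859068  0.19966266] [[0.0, 0.994, 0.108], [-0.0, 0.108, -0.994], [-1.0, 0.0, 0.0]] [-0.51 -0.    1.59 -0.    1.55 -0.62]
[ 0.54660848 -0.18966547  0.3639363 ]
```

View pics/w1.png

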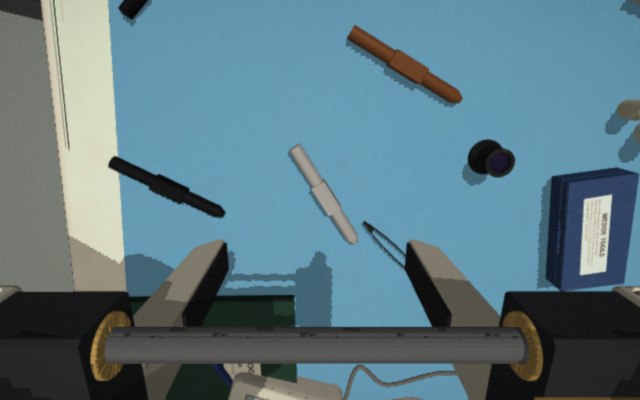

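Run:
```python
from h import *
im=cv2.cvtColor(cv2.imread("pics/w1.png"),cv2.COLOR_BGR2RGB)
save(im,"w1c",(270,130,390,260),5)
bot.read_camera("wrist")
for r in bot.silhouettes("wrist","pin_1"):
    ys,xs=np.nonzero(r["pixels"]); pts=np.c_[xs,ys].astype(float); c=pts.mean(0); u=np.linalg.svd(pts-c,full_matrices=False)[2][0]; t=(pts-c)@u
    e1,e2=c+u*t.min(),c+u*t.max(); P1,P2=onz("wrist",e1,.008),onz("wrist",e2,.008)
    print(round(r["conf"],2),r["rect"],P1.round(4),P2.round(4),np.linalg.norm(P1-P2).round(4),((P1+P2)/2).round(4), np.degrees(np.arctan2(*(P2-P1)[1::-1])).round(1))
```

```text
0.94 [286.1, 150.2, 354.8, 249.5] [ 0.5247 -0.2605  0.008 ] [ 0.6019 -0.362   0.008 ] 0.1275 [ 0.5633 -0.3112  0.008 ] -52.8
0.81 [115.1, 1.9, 150.3, 22.5] [ 0.3582 -0.1536  0.008 ] [ 0.3856 -0.1354  0.008 ] 0.0329 [ 0.3719 -0.1445  0.008 ] 33.4
0.77 [342.9, 32.8, 461.0, 109.9] [ 0.5681 -0.1484  0.008 ] [ 0.6844 -0.1991  0.008 ] 0.1269 [ 0.6263 -0.1738  0.008 ] -23.6
0.7 [107.4, 158.4, 222.0, 221.1] [ 0.3359 -0.2934  0.008 ] [ 0.4556 -0.3416  0.008 ] 0.1291 [ 0.3958 -0.3175  0.008 ] -21.9
0.56 [461.1, 148.9, 512.6, 183.9] [ 0.7041 -0.2481  0.008 ] [ 0.7531 -0.2584  0.008 ] 0.05 [ 0.7286 -0.2533  0.008 ] -11.9
```

View pics/w1c.png

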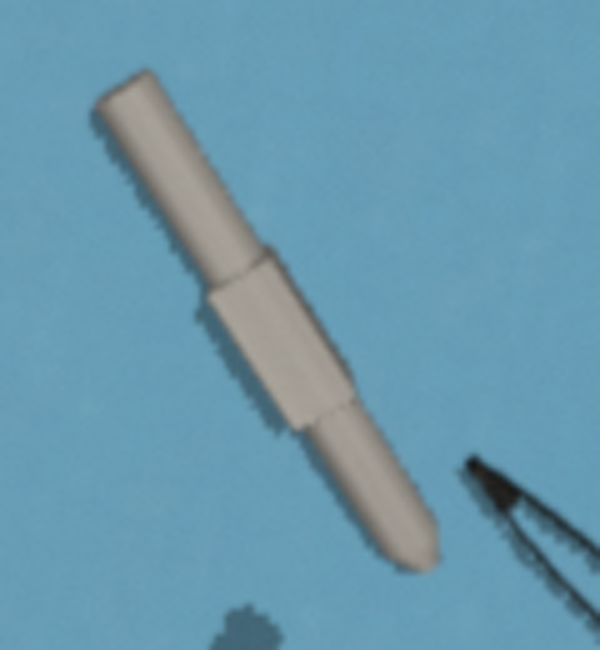

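```bash
cat >> h.py <<'E'
def pins(cam="wrist",z=.008):
    bot.read_camera(cam); inf=bot.camera_info(cam)
    for r in bot.silhouettes(cam,"pin_1"):
        inf=bot.camera_info(cam)
        ys,xs=np.nonzero(r["pixels"]); pts=np.c_[xs,ys].astype(float); c=pts.mean(0); u=np.linalg.svd(pts-c,full_matrices=False)[2][0]; t=(pts-c)@u
        P1,P2=[onz(cam,c+u*k,z,inf) for k in (t.min(),t.max())]
        print(round(r["conf"],2),np.round(r["rect"]).tolist(),P1.round(4),P2.round(4),np.linalg.norm(P1-P2).round(4),((P1+P2)/2).round(4), np.degrees(np.arctan2(*(P2-P1)[1::-1])).round(1))
def st():
    s=bot.sense(); R=s["orientation"]
    print(round(s["time"],2),s["tool_pos"].round(4),"zang",np.degrees(np.arctan2(R[1,2],R[0,2])).round(1),"F",s["contact_force"].round(1),"w",s["grip_width"].round(4),"q1,6",s["q"][[0,5]].round(2)); return s
def rel(P,ang):
    s=bot.sense(); R=s["orientation"]; d=R.T@(np.array(P)-s["tool_pos"]); a=np.degrees(np.arctan2(R[1,2],R[0,2])); print("dxyz cm",(100*d).round(2),"yaw",round((a-ang+180)%360-180,1))
E
python3 - <<'E'
from h import *
st();pins();st()
E
```

```text
Traceback (most recent call last):
  File "h.py", line 22, in st
    print(round(s["time"],2),s["tool_pos"].round(4),"zang",np.degrees(np.arctan2(R[1,2],R[0,2])).round(1),"F",s["contact_force"].round(1),"w",s["grip_width"].round(4),"q1,6",s["q"][[0,5]].round(2)); return s
                                                                                                                                              ^^^^^^^^^^^^^^^^^^^^^
AttributeError: 'float' object has no attribute 'round'
```

```bash
sed -i 's/s\["grip_width"\].round(4)/round(float(s["grip_width"]),4)/' h.py
python3 - <<'E'
from h import *
st();pins();st()
rel([0.539,-0.278,0.20],-53)
E
```

```text
2.23 [ 0.5528 -0.2782  0.1992] zang -83.9 F [-0.4 -0.6  0.9] w 0.0929 q1,6 [-0.51 -0.61]
0.93 [109.0, 156.0, 224.0, 217.0] [ 0.3387 -0.2929  0.008 ] [ 0.4575 -0.339   0.008 ] 0.1274 [ 0.3981 -0.316   0.008 ] -21.2
0.89 [117.0, 0.0, 148.0, 20.0] [ 0.3589 -0.1519  0.008 ] [ 0.3842 -0.1389  0.008 ] 0.0284 [ 0.3715 -0.1454  0.008 ] 27.1
0.85 [289.0, 143.0, 359.0, 246.0] [ 0.5264 -0.2582  0.008 ] [ 0.604  -0.3586  0.008 ] 0.1269 [ 0.5652 -0.3084  0.008 ] -52.3
2.33 [ 0.5514 -0.2805  0.1995] zang -84.2 F [-0.5  0.3  0.4] w 0.093 q1,6 [-0.51 -0.61]
dxyz cm [-0.05 -1.21 -0.37] yaw -31.2
```

step_arm:
  commands:
    - {"dx": 4,"dy": -1.2,"dz": -0.4,"yaw": -8}
    - {"dx": 8,"dy": -1.2,"dz": -0.4,"yaw": -15}
    - {"dx": 11,"dy": -1.2,"dz": -0.4,"yaw": -22}
    - {"dx": 13,"dy": -1.2,"dz": -0.4,"yaw": -29}
    - {"dx": 14,"dy": -1.2,"dz": -0.4,"yaw": -31.5}
    - {"dx": 14,"dy": -1.2,"dz": -0.4,"yaw": -31.5}
  grip: 5

```text
time: 2.83
tool_pos: [0.5372, -0.2784, 0.0568]
orientation: [[-0.003, 0.795, 0.606], [0.002, 0.606, -0.795], [-1.0, -0.002, -0.003]]
contact_force: [-0.5, 0.3, -0.9]
grip_width: 0.0579
```

Run:
```python
from h import *
st();save(bot.read_camera("wrist"),"w2");pins();st();rel([0.540,-0.2777,0.06],-52.6)
```

```text
2.83 [ 0.5372 -0.2784  0.0568] zang -52.7 F [-0.5  0.3 -0.9] w 0.0579 q1,6 [-0.52 -1.17]
0.8 [489.0, 73.0, 576.0, 252.0] [ 0.5709 -0.1425  0.008 ] [ 0.6905 -0.1926  0.008 ] 0.1297 [ 0.6307 -0.1675  0.008 ] -22.7
0.62 [312.0, 183.0, 339.0, 327.0] [ 0.5285 -0.255   0.008 ] [ 0.596  -0.3417  0.008 ] 0.1099 [ 0.5623 -0.2984  0.008 ] -52.1
2.98 [ 0.5391 -0.2787  0.0607] zang -52.9 F [-0.1  0.7  0.9] w 0.0511 q1,6 [-0.52 -1.17]
dxyz cm [ 0.07  0.13 -0.03] yaw -0.3
```

View pics/w2.png

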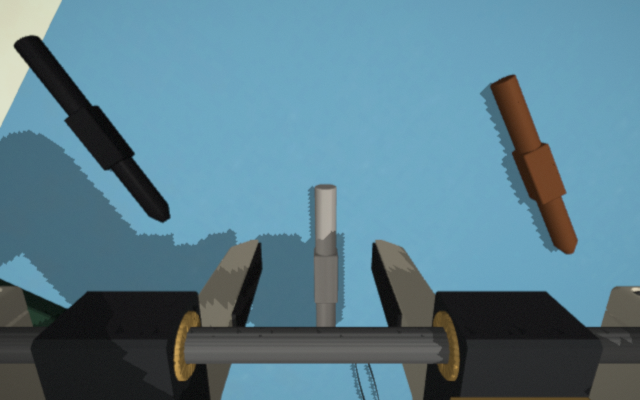

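step_arm:
  commands:
    - {"dx": 2.5,"dy": 0.1}
    - {"dx": 4.5,"dy": 0.1}
    - {"dx": 5.5,"dy": 0.1}
    - {"dx": 5.5,"dy": 0.1}
    - {"dx": 5.5,"dy": 0.1}
  grip: 5

```text
invalid input
```

step_arm:
  commands:
    - {"dx": 0}
    - {"dx": 0}
    - {"dx": 0}
    - {"dx": 0}
    - {"dx": 0}
    - {"dx": 0}
    - {"dx": 0}
  grip: 0
  newtons: 4

```text
invalid input
```

step_arm:
  commands:
    - {"dx": -0.8}
    - {"dx": -1.6}
    - {"dx": -2.4}
    - {"dx": -3.2}
    - {"dx": -4.0}
    - {"dx": -4.6}
    - {"dx": -4.6}
    - {"dx": -4.6}
    - {"dx": -4.6}

```text
invalid input
```

Run:
```python
from h import *
st();a=bot.read_camera("wrist");b=bot.read_camera("scene")[210:330,250:410];c=bot.read_camera("side")[100:220,260:420]
save(a,"w3"); save(np.hstack([cv2.resize(b,None,fx=2.5,fy=2.5),cv2.resize(c,None,fx=2.5,fy=2.5)]),"ss3");st()
```

```text
2.98 [ 0.5391 -0.2787  0.0607] zang -52.9 F [-0.1  0.7  0.9] w 0.0511 q1,6 [-0.52 -1.17]
3.13 [ 0.5395 -0.2783  0.0608] zang -52.8 F [ 0.1 -0.2  0.4] w 0.0499 q1,6 [-0.52 -1.17]
```

View pics/w3.png

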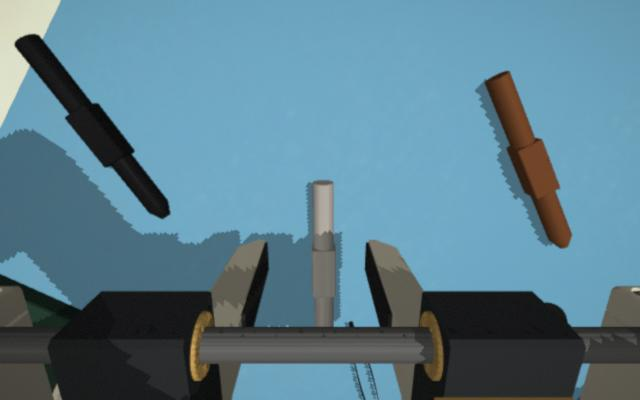

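View pics/ss3.png

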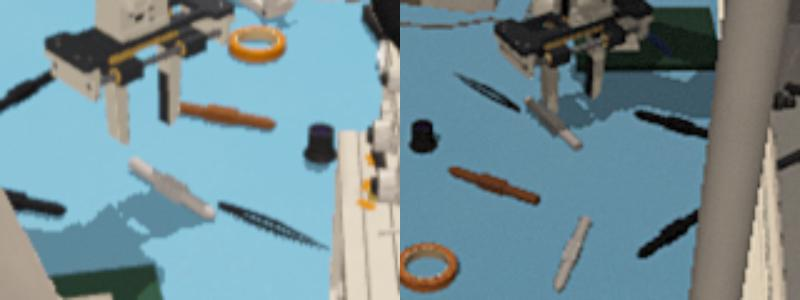

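step_arm:
  commands:
    - {"dx": 2.5,"dy": 0.1,"dz": 0,"yaw": 0}
    - {"dx": 4.5,"dy": 0.1,"dz": 0,"yaw": 0}
    - {"dx": 5.5,"dy": 0.1,"dz": 0,"yaw": 0}
    - {"dx": 5.5,"dy": 0.1,"dz": 0,"yaw": 0}
    - {"dx": 5.5,"dy": 0.1,"dz": 0,"yaw": 0}
  grip: 5

```text
time: 3.55
tool_pos: [0.54, -0.2772, 0.005]
orientation: [[-0.0, 0.795, 0.606], [0.0, 0.606, -0.795], [-1.0, -0.0, -0.0]]
contact_force: [0.2, -0.2, 0.2]
grip_width: 0.0498
```

step_arm:
  commands:
    - {"dx": 0,"dy": 0,"dz": 0,"yaw": 0}
    - {"dx": 0,"dy": 0,"dz": 0,"yaw": 0}
    - {"dx": 0,"dy": 0,"dz": 0,"yaw": 0}
    - {"dx": 0,"dy": 0,"dz": 0,"yaw": 0}
    - {"dx": 0,"dy": 0,"dz": 0,"yaw": 0}
    - {"dx": 0,"dy": 0,"dz": 0,"yaw": 0}
  grip: 0
  newtons: 4

```text
time: 4.05
tool_pos: [0.54, -0.2771, 0.0047]
orientation: [[0.0, 0.795, 0.606], [-0.0, 0.606, -0.795], [-1.0, 0.0, 0.0]]
contact_force: [0.3, 0.2, 0.6]
grip_width: 0.0149
```

step_arm:
  commands:
    - {"dx": -0.8,"dy": 0,"dz": 0,"yaw": 0}
    - {"dx": -1.6,"dy": 0,"dz": 0,"yaw": 0}
    - {"dx": -2.4,"dy": 0,"dz": 0,"yaw": 0}
    - {"dx": -3.2,"dy": 0,"dz": 0,"yaw": 0}
    - {"dx": -4.0,"dy": 0,"dz": 0,"yaw": 0}
    - {"dx": -4.6,"dy": 0,"dz": 0,"yaw": 0}
    - {"dx": -4.6,"dy": 0,"dz": 0,"yaw": 0}
    - {"dx": -4.6,"dy": 0,"dz": 0,"yaw": 0}

```text
time: 4.72
tool_pos: [0.54, -0.2771, 0.0508]
orientation: [[0.0, 0.795, 0.606], [-0.0, 0.606, -0.795], [-1.0, 0.0, 0.0]]
contact_force: [-1.2, 0.6, -0.6]
grip_width: 0.0132
```

Run:
```python
from h import *
st();a=bot.read_camera("wrist");b=bot.read_camera("scene")[210:330,250:410];c=bot.read_camera("side")[100:220,260:420]
save(a,"w3"); save(np.hstack([cv2.resize(b,None,fx=2.5,fy=2.5),cv2.resize(c,None,fx=2.5,fy=2.5)]),"ss3");st()
```

```text
4.72 [ 0.54   -0.2771  0.0508] zang -52.7 F [-1.2  0.6 -0.6] w 0.0132 q1,6 [-0.52 -1.17]
4.87 [ 0.5397 -0.2769  0.05  ] zang -52.7 F [-0.   0.8 -1. ] w 0.0133 q1,6 [-0.52 -1.17]
```

View pics/w3.png

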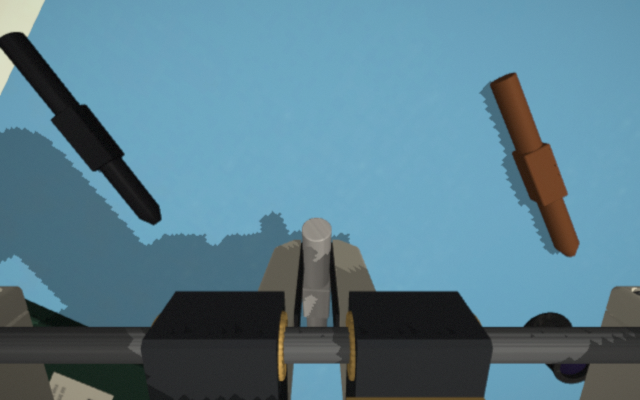

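View pics/ss3.png

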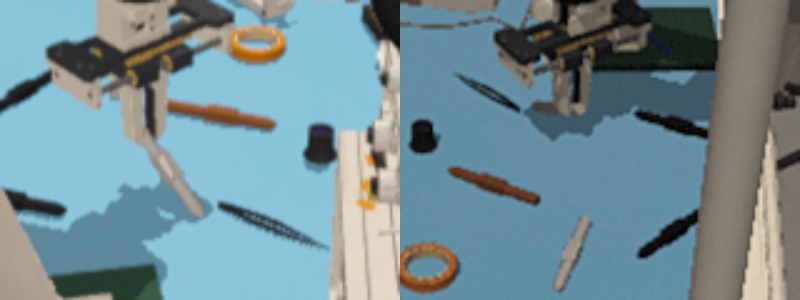

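step_arm:
  commands:
    - {"dx": 0,"dy": 0,"dz": 0,"yaw": 0}
    - {"dx": 0,"dy": 0,"dz": 0,"yaw": 0}
    - {"dx": 0,"dy": 0,"dz": 0,"yaw": 0}
    - {"dx": -4,"dy": 0,"dz": 0,"yaw": 0}
    - {"dx": -8,"dy": 0,"dz": 0,"yaw": 0}
    - {"dx": -12,"dy": 0,"dz": 0,"yaw": 0}
    - {"dx": -15,"dy": 0,"dz": 0,"yaw": 0}
    - {"dx": -15,"dy": 0,"dz": 0,"yaw": 0}
  newtons: 55

```text
time: 5.53
tool_pos: [0.5415, -0.278, 0.2077]
orientation: [[0.008, 0.795, 0.606], [-0.004, 0.606, -0.795], [-1.0, 0.003, 0.008]]
contact_force: [1.0, -0.1, -1.2]
grip_width: 0.0122
```

Run:
```python
from h import *
s=st();a=bot.read_camera("wrist");b=bot.read_camera("scene")
save(a,"w4"); save(b,"s4",(240,180,370,310),6)
p=s["tool_pos"]+np.array([0,0,.005]);R=s["orientation"]; z=R[:,2]
for th in (25,30,35):
    d=z*np.cos(np.radians(th))-np.array([0,0,1])*np.sin(np.radians(th))
    print(th,proj("scene",[p-.023*d,p+.103*d]).round(1).tolist(),proj("wrist",[p-.023*d,p+.103*d]).round(1).tolist())
rel([0.50,0.08,0.20],-88)
```

```text
5.53 [ 0.5415 -0.278   0.2077] zang -52.7 F [ 1.  -0.1 -1.2] w 0.0122 q1,6 [-0.52 -1.17]
25 [[301.2, 202.4], [332.3, 238.6]] [[316.0, 238.1], [316.0, 358.8]]
30 [[301.4, 201.9], [331.1, 240.9]] [[315.9, 241.7], [316.0, 345.6]]
35 [[301.6, 201.4], [329.7, 242.9]] [[315.9, 245.6], [316.0, 332.6]]
dxyz cm [  0.08  18.47 -30.85] yaw 35.3
```

View pics/s4.png

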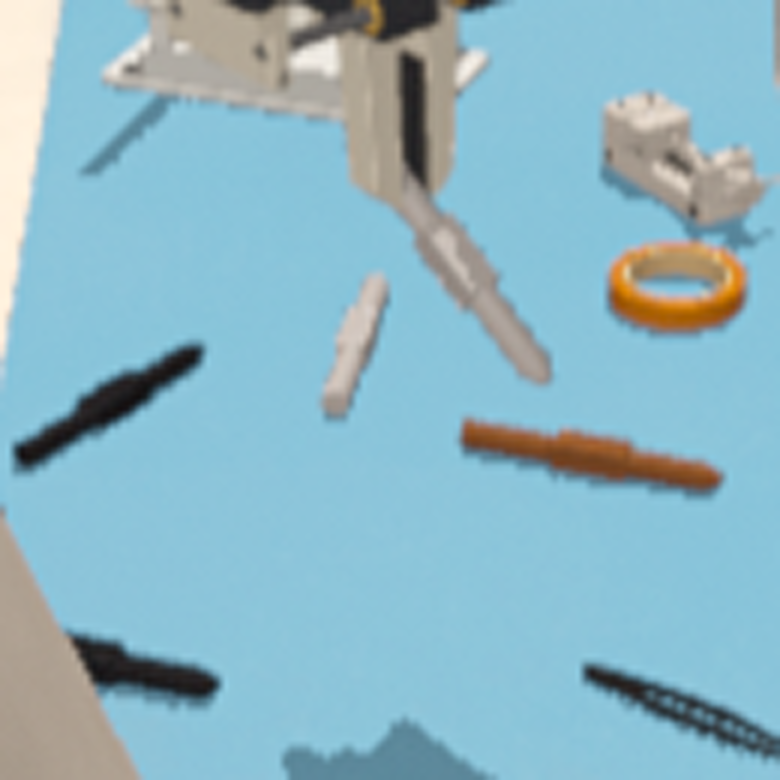

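View pics/w4.png

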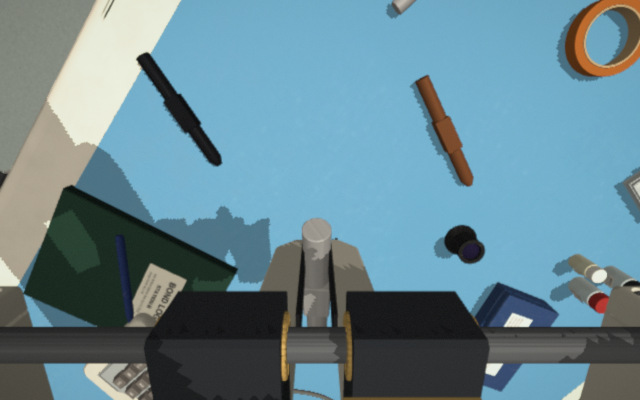

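Run:
```python
from h import *
st();rel([0.49,0.25,0.225],75)
```

```text
5.63 [ 0.5402 -0.2773  0.2012] zang -52.7 F [-0.1  1.  -2.6] w 0.0119 q1,6 [-0.52 -1.17]
dxyz cm [ -2.43  27.98 -44.97] yaw -127.7
```

step_arm:
  commands:
    - {"dx": -2.4,"dy": 14,"dz": -22.5,"yaw": -64}
    - {"dx": -2.4,"dy": 14,"dz": -22.5,"yaw": -64}
    - {"dx": -2.4,"dy": 14,"dz": -22.5,"yaw": -64}
    - {"dx": -2.4,"dy": 14,"dz": -22.5,"yaw": -64}
    - {"dx": -2.4,"dy": 14,"dz": -22.5,"yaw": -64}
    - {"dx": -2.4,"dy": 14,"dz": -22.5,"yaw": -64}
    - {"dx": -2.4,"dy": 14,"dz": -22.5,"yaw": -64}
    - {"dx": -2.4,"dy": 14,"dz": -22.5,"yaw": -64}
    - {"dx": -2.4,"dy": 14,"dz": -22.5,"yaw": -64}

```text
time: 6.38
tool_pos: [0.5142, -0.0119, 0.2225]
orientation: [[-0.002, -0.205, 0.979], [0.0, 0.979, 0.205], [-1.0, 0.001, -0.002]]
contact_force: [0.1, -0.4, -1.8]
grip_width: 0.0122
```

Run:
```python
from h import *
st();rel([0.49,0.25,0.225],75)
```

```text
6.38 [ 0.5142 -0.0119  0.2225] zang 11.8 F [ 0.1 -0.4 -1.8] w 0.0122 q1,6 [-0.07 -1.85]
dxyz cm [-0.24 26.13  3.  ] yaw -63.2
```

step_arm:
  commands:
    - {"dx": 0,"dy": 26.1,"dz": 3,"yaw": -63.2}
    - {"dx": 0,"dy": 26.1,"dz": 3,"yaw": -63.2}
    - {"dx": 0,"dy": 26.1,"dz": 3,"yaw": -63.2}
    - {"dx": 0,"dy": 26.1,"dz": 3,"yaw": -63.2}
    - {"dx": 0,"dy": 26.1,"dz": 3,"yaw": -63.2}
    - {"dx": 0,"dy": 26.1,"dz": 3,"yaw": -63.2}
    - {"dx": 0,"dy": 26.1,"dz": 3,"yaw": -63.2}
    - {"dx": 0,"dy": 26.1,"dz": 3,"yaw": -63.2}
    - {"dx": 0,"dy": 26.1,"dz": 3,"yaw": -63.2}
    - {"dx": 0,"dy": 26.1,"dz": 3,"yaw": -63.2}

```text
time: 7.22
tool_pos: [0.4923, 0.2487, 0.2222]
orientation: [[-0.003, -0.965, 0.261], [-0.001, 0.261, 0.965], [-1.0, 0.002, -0.002]]
contact_force: [0.5, 1.0, -2.2]
grip_width: 0.0118
```

Run:
```python
from h import *
st();a=bot.read_camera("wrist");i=bot.camera_info("wrist");np.save("w5i.npy",i,allow_pickle=True);save(a,"w5");st()
```

```text
7.22 [0.4923 0.2487 0.2222] zang 74.9 F [ 0.5  1.  -2.2] w 0.0118 q1,6 [ 0.42 -2.46]
7.27 [0.4925 0.2485 0.2225] zang 74.4 F [-0.4 -0.2 -2.1] w 0.0119 q1,6 [ 0.42 -2.45]
```

View pics/w5.png

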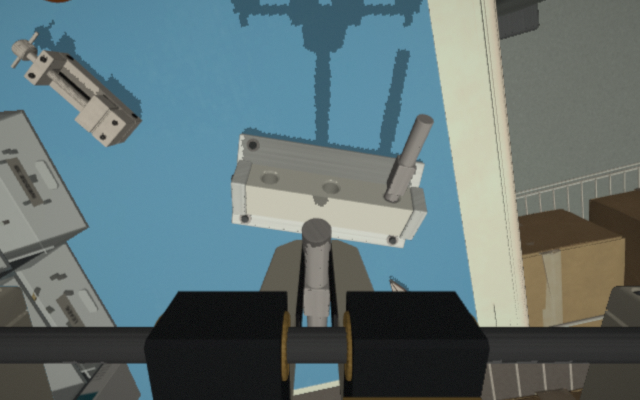

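Run:
```python
from h import *
im=cv2.cvtColor(cv2.imread("pics/w5.png"),cv2.COLOR_BGR2RGB)
save(im,"w5c",(225,105,445,255),3.6)
```

```text
(no output)
```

View pics/w5c.png

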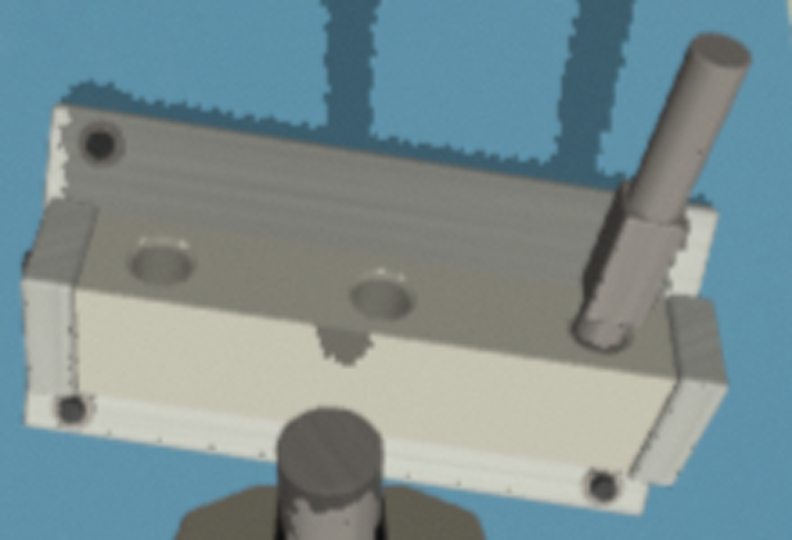

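Run:
```python
from h import *
from scipy.optimize import least_squares
i=np.load("w5i.npy",allow_pickle=True).item()
px=np.array([[270,177.8],[330.8,186.4],[392.5,196.7],[425,118.9],[241.1,134.7],[424.2,162.8],[231.9,223.9],[402.8,247.2]])
def pts(p):
    X,Y,a,c=p[:4]; ex=np.array([np.cos(a),np.sin(a),0]); ey=np.array([-np.sin(a),np.cos(a),0]); o=np.array([X,Y,.06]); d=ex*np.cos(np.pi/6)-np.array([0,0,.5])
    P=[o-.06*ey,o,o+.06*ey,o+.06*ey-.091*d]
    for sx,sy in ((-1,-1),(-1,1),(1,-1),(1,1)): P.append(np.array([X,Y,.008])+ex*(c+sx*.0525)+ey*.103*sy)
    return np.array(P)
w=np.array([1,1,.5,1,.7,.7,.7,.7])[:,None]
for extra in (0,1):
    f=lambda p:((proj("wrist",pts(p)+(np.array([0,0,p[4]]) if extra else 0),i)-px)*w).ravel()
    r=least_squares(f,[.48,.24,1.3,0.02]+[0]*extra); print(r.x.round(4),np.degrees(r.x[2]).round(2),r.cost); print((f(r.x).reshape(-1,2)/w).round(1).tolist())
    np.save("rack.npy",r.x)
    P=pts(r.x)[:4]; print(P.round(4).tolist()); print(proj("scene",P).round(1).tolist(),proj("side",P).round(1).tolist())
print(i["eye"])
```

```text
[0.4814 0.2602 1.1462 0.0234] 65.67 3.904764335677453
[[-0.4, 0.0], [0.4, 0.6], [-0.8, -0.7], [0.4, -0.3], [-2.3, -0.8], [1.7, -0.1], [-1.0, 0.1], [1.4, 1.4]]
[[0.5361, 0.2355, 0.06], [0.4814, 0.2602, 0.06], [0.4267, 0.2849, 0.06], [0.3942, 0.2131, 0.1055]]
[[301.6, 181.5], [285.7, 179.2], [270.1, 176.9], [259.0, 173.1]] [[314.3, 262.7], [336.2, 272.3], [358.8, 282.2], [374.5, 247.6]]
[ 0.4812  0.2609  1.1455  0.0238 -0.0037] 65.63 1.8163650664447364
[[0.4, -0.3], [0.5, 0.2], [-1.3, -1.1], [-0.6, 0.2], [-1.2, -0.4], [0.9, 0.2], [-0.0, -0.3], [0.8, 0.9]]
[[0.5359, 0.2361, 0.06], [0.4812, 0.2609, 0.06], [0.4266, 0.2857, 0.06], [0.3941, 0.2139, 0.1055]]
[[301.5, 181.5], [285.6, 179.1], [270.1, 176.8], [258.9, 173.0]] [[314.4, 262.9], [336.2, 272.5], [358.8, 282.5], [374.6, 247.9]]
[0.47118407 0.16715916 0.38740675]
```

```bash
cat >> h.py <<'E'
A=np.radians(65.65); EX=np.array([np.cos(A),np.sin(A),0]); EY=np.array([-np.sin(A),np.cos(A),0]); UP=np.array([0,0,1.])
D=EX*np.cos(np.pi/6)-.5*UP
B1=np.array([.4813,.2605,.06]); B2=B1-.06*EY
def tcp(B,out,th,L,h=.005):
    """TCP so that tip is `out` before mouth; th tilt deg; L grasp->tip"""
    t=np.radians(th); return B-out*D-L*(np.cos(t)*EX-np.sin(t)*UP)-h*UP
E
python3 - <<'E'
from h import *
st()
for o in (.03,.015,0,-.015,-.035): print(o,tcp(B1,o,31.7,.0985).round(4),tcp(B1,o,30,.0985).round(4))
rel(tcp(B1,.03,31.7,.0985),65.65)
E
```

```text
7.27 [0.4925 0.2485 0.2225] zang 74.4 F [-0.4 -0.2 -2.1] w 0.0119 q1,6 [ 0.42 -2.45]
0.03 [0.436  0.1605 0.1218] [0.4354 0.1591 0.1192]
0.015 [0.4414 0.1723 0.1143] [0.4408 0.1709 0.1117]
0 [0.4467 0.1842 0.1068] [0.4461 0.1828 0.1042]
-0.015 [0.4521 0.196  0.0993] [0.4515 0.1946 0.0967]
-0.035 [0.4592 0.2118 0.0893] [0.4586 0.2104 0.0867]
dxyz cm [10.1   3.06 -9.97] yaw 8.8
```

step_arm:
  commands:
    - {"dx": 1,"dy": 1,"dz": -4,"yaw": 4}
    - {"dx": 2,"dy": 2,"dz": -7.5,"yaw": 8}
    - {"dx": 4,"dy": 3,"dz": -10,"yaw": 8.8}
    - {"dx": 7.5,"dy": 3.05,"dz": -10,"yaw": 8.8}
    - {"dx": 10.1,"dy": 3.05,"dz": -10,"yaw": 8.8}
    - {"dx": 10.1,"dy": 3.05,"dz": -10,"yaw": 8.8}
    - {"dx": 10.1,"dy": 3.05,"dz": -10,"yaw": 8.8}
    - {"dx": 10.1,"dy": 3.05,"dz": -10,"yaw": 8.8}

```text
time: 7.93
tool_pos: [0.4374, 0.1604, 0.1248]
orientation: [[0.001, -0.911, 0.413], [0.0, 0.413, 0.911], [-1.0, -0.001, 0.001]]
contact_force: [-0.8, -0.6, -2.2]
grip_width: 0.0121
```

Run:
```python
from h import *
s=st();b=bot.read_camera("scene");c=bot.read_camera("side")
b2=cv2.resize(b[140:230,240:340],None,fx=4,fy=4,interpolation=2);c2=cv2.resize(c[200:320,290:390],None,fx=4,fy=4,interpolation=2)
H=np.zeros((480,800,3),np.uint8);H[:360,:400]=b2;H[:,400:]=c2;save(H,"v6")
rel(tcp(B1,.03,31.7,.0985),65.65)
G=s["tool_pos"]+.005*UP
for th in(28,31.7,35):
  t=np.radians(th);d=np.cos(t)*EX-np.sin(t)*UP; print(th,(proj("scene",[G-.0275*d,G+.0985*d])-[240,140]).round(1).tolist())
```

```text
7.93 [0.4374 0.1604 0.1248] zang 65.6 F [-0.8 -0.6 -2.2] w 0.0121 q1,6 [ 0.3  -2.42]
dxyz cm [ 0.35  0.15 -0.08] yaw 0.0
28 [[27.5, 31.1], [43.0, 35.3]]
31.7 [[27.6, 30.5], [42.7, 37.1]]
35 [[27.7, 30.0], [42.3, 38.8]]
```

View pics/v6.png

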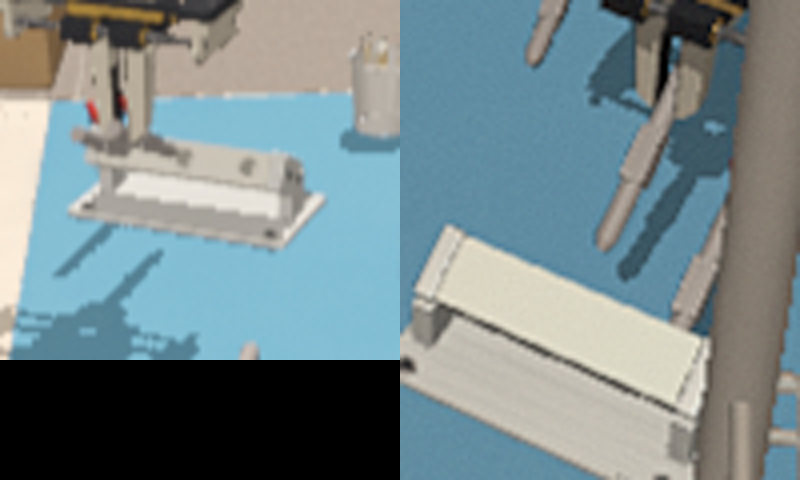

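step_arm:
  commands:
    - {"dx": 0.5,"dy": 0.05,"dz": 0.87,"yaw": 0}
    - {"dx": 1.0,"dy": 0.05,"dz": 1.73,"yaw": 0}
    - {"dx": 1.5,"dy": 0.05,"dz": 2.6,"yaw": 0}
    - {"dx": 1.75,"dy": 0.05,"dz": 3.03,"yaw": 0}
    - {"dx": 2.0,"dy": 0.05,"dz": 3.46,"yaw": 0}
    - {"dx": 2.0,"dy": 0.05,"dz": 3.46,"yaw": 0}
    - {"dx": 2.0,"dy": 0.05,"dz": 3.46,"yaw": 0}

```text
time: 8.62
tool_pos: [0.4506, 0.1922, 0.1032]
orientation: [[-0.001, -0.912, 0.411], [-0.0, 0.411, 0.912], [-1.0, 0.0, -0.001]]
contact_force: [0.4, -0.5, -1.8]
grip_width: 0.0119
```

Run:
```python
from h import *
s=st();rel(tcp(B1,-.01,31.7,.0985),65.65)
save(bot.read_camera("wrist"),"w7")
```

```text
8.62 [0.4506 0.1922 0.1032] zang 65.8 F [ 0.4 -0.5 -1.8] w 0.0119 q1,6 [ 0.35 -2.37]
dxyz cm [ 0.15  0.02 -0.03] yaw 0.1
```

View pics/w7.png

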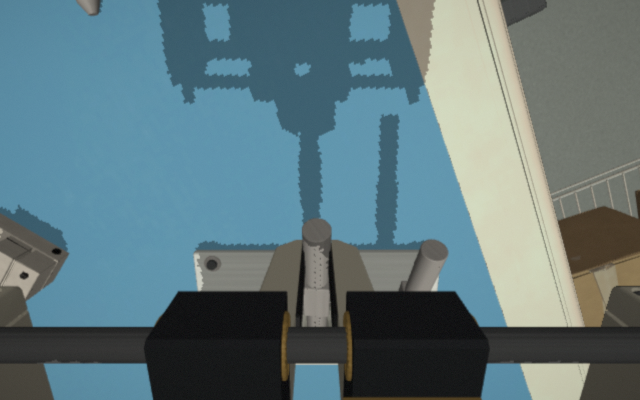

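step_arm:
  commands:
    - {"dx": 0.25,"dy": 0,"dz": 0.43,"yaw": 0}
    - {"dx": 0.5,"dy": 0,"dz": 0.87,"yaw": 0}
    - {"dx": 0.6,"dy": 0,"dz": 1.04,"yaw": 0}
    - {"dx": 0.6,"dy": 0,"dz": 1.04,"yaw": 0}

```text
time: 9.0
tool_pos: [0.455, 0.2018, 0.0971]
orientation: [[-0.0, -0.912, 0.411], [-0.0, 0.411, 0.912], [-1.0, 0.0, -0.0]]
contact_force: [0.2, -0.7, -2.0]
grip_width: 0.0122
```

step_arm:
  commands:
    - {"dx": 0.2,"dy": 0,"dz": 0.35,"yaw": 0}
    - {"dx": 0.4,"dy": 0,"dz": 0.7,"yaw": 0}
    - {"dx": 0.55,"dy": 0,"dz": 0.95,"yaw": 0}
    - {"dx": 0.55,"dy": 0,"dz": 0.95,"yaw": 0}

```text
time: 9.33
tool_pos: [0.4586, 0.2095, 0.0917]
orientation: [[-0.001, -0.912, 0.411], [-0.003, 0.411, 0.912], [-1.0, 0.0, -0.003]]
contact_force: [-4.1, -9.0, 5.1]
grip_width: 0.0118
```

step_arm:
  commands:
    - {"dx": 0.15,"dy": 0,"dz": 0.26,"yaw": 0}
    - {"dx": 0.3,"dy": 0,"dz": 0.52,"yaw": 0}
    - {"dx": 0.3,"dy": 0,"dz": 0.52,"yaw": 0}
    - {"dx": 0.3,"dy": 0,"dz": 0.52,"yaw": 0}

```text
time: 9.67
tool_pos: [0.4611, 0.2136, 0.0895]
orientation: [[-0.0, -0.911, 0.412], [-0.003, 0.412, 0.911], [-1.0, -0.001, -0.003]]
contact_force: [-5.4, -14.5, 10.2]
grip_width: 0.0116
```

Run:
```python
from h import *
s=st();save(bot.read_camera("wrist"),"w8",(180,150,480,330),2.6);b=bot.read_camera("scene");c=bot.read_camera("side")
b2=cv2.resize(b[140:230,240:340],None,fx=4,fy=4,interpolation=2);c2=cv2.resize(c[200:320,290:390],None,fx=4,fy=4,interpolation=2)
H=np.zeros((480,800,3),np.uint8);H[:360,:400]=b2;H[:,400:]=c2;save(H,"v8");st()
```

```text
9.67 [0.4611 0.2136 0.0895] zang 65.7 F [ -5.4 -14.5  10.2] w 0.0116 q1,6 [ 0.39 -2.33]
9.82 [0.4611 0.2137 0.0895] zang 65.7 F [ -4.9 -15.3  10.3] w 0.012 q1,6 [ 0.39 -2.33]
```

View pics/v8.png

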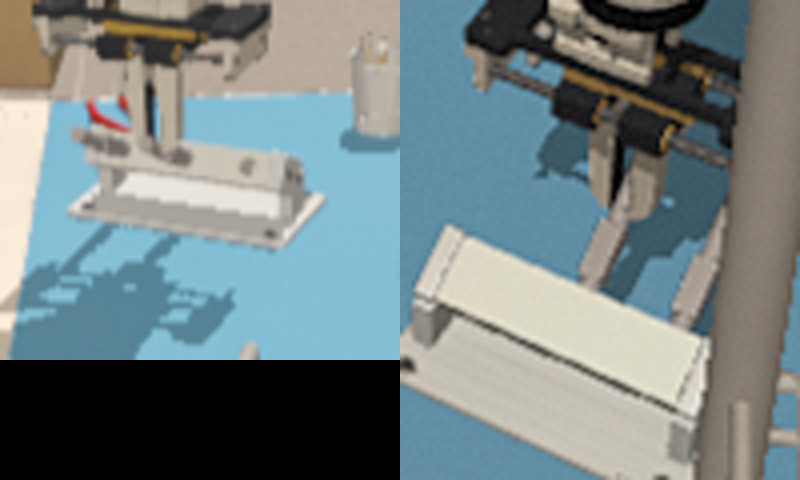

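View pics/w8.png

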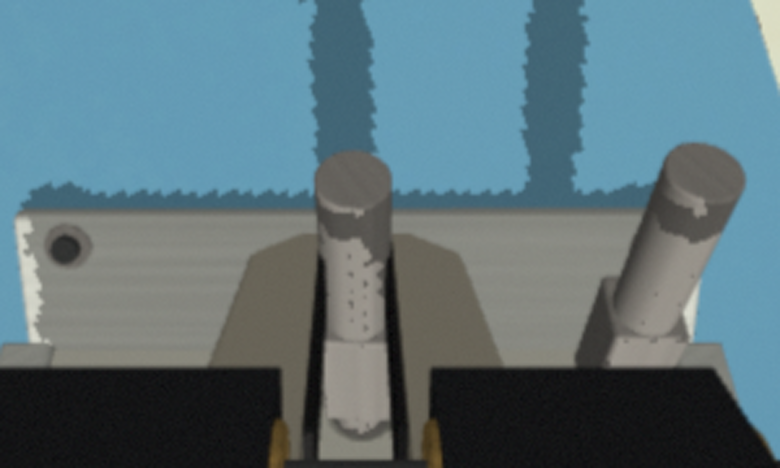

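```bash
cat >> h.py <<'E'
def tails():
    i=bot.camera_info("wrist")
    for n,B in(("fixed",B1+.06*EY),("b1",B1),("b2",B2)):
        print(n,[(o,proj("wrist",[B-o*D],i)[0].round(1).tolist()) for o in(.086,.091,.096)])
E
python3 - <<'E'
from h import *
tails()
E
```

```text
fixed [(0.086, [449.6, 223.9]), (0.091, [452.7, 217.1]), (0.096, [455.9, 209.9])]
b1 [(0.086, [320.1, 223.7]), (0.091, [320.2, 216.8]), (0.096, [320.3, 209.7])]
b2 [(0.086, [190.6, 223.5]), (0.091, [187.7, 216.6]), (0.096, [184.7, 209.4])]
```

step_arm:
  commands:
    - {"dx": 0.15,"dy": 0,"dz": 0.26,"yaw": 0}
    - {"dx": 0.25,"dy": 0,"dz": 0.43,"yaw": 0}
    - {"dx": 0.25,"dy": 0,"dz": 0.43,"yaw": 0}
    - {"dx": 0.25,"dy": 0,"dz": 0.43,"yaw": 0}

```text
time: 10.15
tool_pos: [0.4631, 0.2193, 0.0868]
orientation: [[0.001, -0.912, 0.411], [0.001, 0.411, 0.912], [-1.0, -0.0, 0.001]]
contact_force: [-0.7, 4.2, 0.6]
grip_width: 0.0077
```

Run:
```python
from h import *
s=st();save(bot.read_camera("wrist"),"w9",(180,150,480,330),2.6);tails()
```

```text
10.15 [0.4631 0.2193 0.0868] zang 65.7 F [-0.7  4.2  0.6] w 0.0077 q1,6 [ 0.39 -2.33]
fixed [(0.086, [452.1, 213.9]), (0.091, [455.4, 206.7]), (0.096, [458.8, 199.0])]
b1 [(0.086, [318.9, 213.7]), (0.091, [319.0, 206.4]), (0.096, [319.1, 198.8])]
b2 [(0.086, [185.7, 213.4]), (0.091, [182.5, 206.1]), (0.096, [179.3, 198.5])]
```

View pics/w9.png

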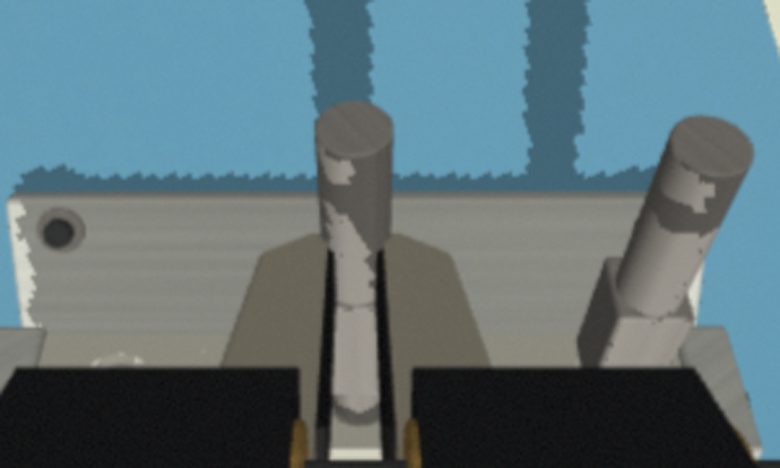

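step_arm:
  commands:
    - {"dx": 0,"dy": 0,"dz": 0,"yaw": 0}
    - {"dx": 0,"dy": 0,"dz": 0,"yaw": 0}
    - {"dx": -2,"dy": 0,"dz": 0,"yaw": 0}
    - {"dx": -5,"dy": 0,"dz": 0,"yaw": 0}
    - {"dx": -8,"dy": 0,"dz": 2,"yaw": 0}
    - {"dx": -10,"dy": 0,"dz": 5,"yaw": 0}
    - {"dx": -10,"dy": 0,"dz": 5,"yaw": 0}
    - {"dx": -10,"dy": 0,"dz": 5,"yaw": 0}
  grip: 3.5

```text
time: 10.87
tool_pos: [0.4837, 0.2651, 0.1869]
orientation: [[0.001, -0.912, 0.41], [0.0, 0.41, 0.912], [-1.0, -0.001, 0.0]]
contact_force: [-0.4, 0.7, -1.2]
grip_width: 0.0353
```

Run:
```python
from h import *
s=st();a=bot.read_camera("wrist");tails();save(a,"w10",(160,30,480,270),2.5)
```

```text
10.87 [0.4837 0.2651 0.1869] zang 65.8 F [-0.4  0.7 -1.2] w 0.0353 q1,6 [ 0.46 -2.26]
fixed [(0.086, [406.3, 95.3]), (0.091, [407.8, 88.6]), (0.096, [409.3, 81.7])]
b1 [(0.086, [317.8, 95.1]), (0.091, [317.8, 88.4]), (0.096, [317.9, 81.5])]
b2 [(0.086, [229.2, 94.8]), (0.091, [227.9, 88.1]), (0.096, [226.5, 81.3])]
```

View pics/w10.png

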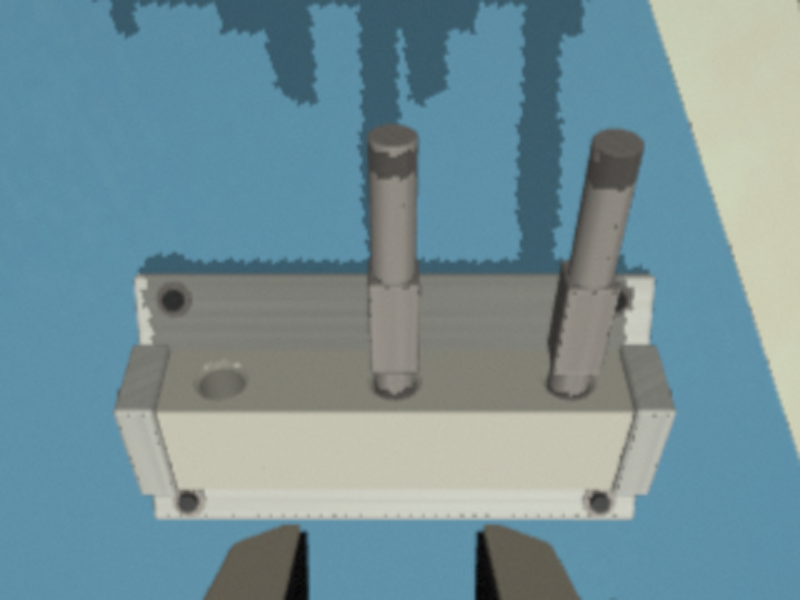

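Run:
```python
from h import *
s=st();rel(B1-.036*D-.012*UP,65.65)
```

```text
10.92 [0.483  0.2643 0.1857] zang 65.8 F [-0.6  0.1 -0.4] w 0.035 q1,6 [ 0.45 -2.26]
dxyz cm [11.98  0.   -3.53] yaw 0.1
```

step_arm:
  commands:
    - {"dx": 2,"dy": 0,"dz": -3.5,"yaw": 0}
    - {"dx": 6,"dy": 0,"dz": -3.5,"yaw": 0}
    - {"dx": 9,"dy": 0,"dz": -3.5,"yaw": 0}
    - {"dx": 11,"dy": 0,"dz": -3.5,"yaw": 0}
    - {"dx": 12,"dy": 0,"dz": -3.5,"yaw": 0}
    - {"dx": 12,"dy": 0,"dz": -3.5,"yaw": 0}

```text
time: 11.42
tool_pos: [0.4673, 0.2313, 0.0636]
orientation: [[-0.004, -0.911, 0.411], [-0.002, 0.411, 0.911], [-1.0, 0.003, -0.003]]
contact_force: [0.3, -0.0, -0.7]
grip_width: 0.0353
```

step_arm:
  commands:
    - {"dx": 0,"dy": 0,"dz": 0,"yaw": 0}
    - {"dx": 0,"dy": 0,"dz": 0,"yaw": 0}
    - {"dx": 0,"dy": 0,"dz": 0,"yaw": 0}
    - {"dx": 0,"dy": 0,"dz": 0,"yaw": 0}
  grip: 0
  newtons: 60

```text
time: 11.75
tool_pos: [0.4691, 0.2328, 0.0677]
orientation: [[0.001, -0.912, 0.411], [0.001, 0.411, 0.912], [-1.0, -0.001, 0.001]]
contact_force: [-4.3, -0.6, 5.7]
grip_width: 0.0153
```

step_arm:
  commands:
    - {"dx": 0.15,"dy": 0,"dz": 0.26,"yaw": 0}
    - {"dx": 0.25,"dy": 0,"dz": 0.43,"yaw": 0}
    - {"dx": 0.25,"dy": 0,"dz": 0.43,"yaw": 0}
    - {"dx": 0.25,"dy": 0,"dz": 0.43,"yaw": 0}

```text
time: 12.08
tool_pos: [0.4702, 0.2346, 0.0664]
orientation: [[-0.001, -0.912, 0.411], [-0.004, 0.411, 0.912], [-1.0, -0.0, -0.005]]
contact_force: [-22.0, -26.3, 33.7]
grip_width: 0.0152
```

step_arm:
  commands:
    - {"dx": -0.13,"dy": 0,"dz": -0.22,"yaw": 0}
    - {"dx": -0.13,"dy": 0,"dz": -0.22,"yaw": 0}

```text
time: 12.25
tool_pos: [0.4698, 0.2343, 0.0669]
orientation: [[0.001, -0.912, 0.411], [0.0, 0.411, 0.912], [-1.0, -0.001, 0.0]]
contact_force: [-7.9, -4.0, 13.5]
grip_width: 0.0153
```

step_arm:
  commands:
    - {"dx": 0,"dy": 0,"dz": 0,"yaw": 0}
    - {"dx": 0,"dy": 0,"dz": 0,"yaw": 0}
    - {"dx": -4,"dy": 0,"dz": 0,"yaw": 0}
    - {"dx": -8,"dy": 0,"dz": 2,"yaw": 0}
    - {"dx": -12,"dy": 0,"dz": 4,"yaw": 0}
    - {"dx": -12,"dy": 0,"dz": 4,"yaw": 0}
    - {"dx": -12,"dy": 0,"dz": 4,"yaw": 0}
  grip: 3.5

```text
time: 12.83
tool_pos: [0.4873, 0.2721, 0.1881]
orientation: [[0.004, -0.912, 0.41], [0.002, 0.41, 0.912], [-1.0, -0.003, 0.003]]
contact_force: [0.3, -0.6, -0.4]
grip_width: 0.0355
```

Run:
```python
from h import *
s=st();a=bot.read_camera("wrist");tails();save(a,"w11",(160,30,480,270),2.5);st()
rel([.522,-.05,.2],-101)
```

```text
12.83 [0.4873 0.2721 0.1881] zang 65.8 F [ 0.3 -0.6 -0.4] w 0.0355 q1,6 [ 0.46 -2.26]
fixed [(0.086, [407.9, 83.1]), (0.091, [409.4, 76.2]), (0.096, [410.9, 69.0])]
b1 [(0.086, [318.4, 82.9]), (0.091, [318.4, 75.9]), (0.096, [318.5, 68.8])]
b2 [(0.086, [228.9, 82.6]), (0.091, [227.5, 75.7]), (0.096, [226.0, 68.5])]
12.88 [0.4865 0.2713 0.1856] zang 65.8 F [-0.1  0.1 -0.9] w 0.035 q1,6 [ 0.46 -2.26]
dxyz cm [ -1.45 -16.43 -27.84] yaw 166.8
```

View pics/w11.png

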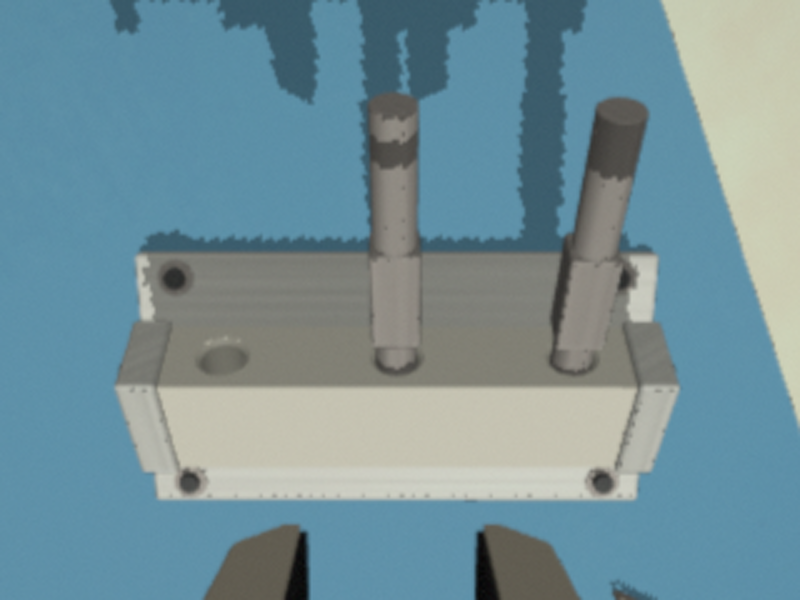

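Run:
```python
from h import *
s=st();rel(B1-.034*D-.011*UP+.001*EY,65.65)
```

```text
12.88 [0.4865 0.2713 0.1856] zang 65.8 F [-0.1  0.1 -0.9] w 0.035 q1,6 [ 0.46 -2.26]
dxyz cm [11.96  0.14 -4.15] yaw 0.1
```

step_arm:
  commands:
    - {"dx": 2,"dy": 0.1,"dz": -4.1,"yaw": 0}
    - {"dx": 6,"dy": 0.1,"dz": -4.1,"yaw": 0}
    - {"dx": 9,"dy": 0.1,"dz": -4.1,"yaw": 0}
    - {"dx": 11,"dy": 0.1,"dz": -4.1,"yaw": 0}
    - {"dx": 11.9,"dy": 0.1,"dz": -4.1,"yaw": 0}
    - {"dx": 11.9,"dy": 0.1,"dz": -4.1,"yaw": 0}
    - {"dx": 11.9,"dy": 0.1,"dz": -4.1,"yaw": 0}

```text
time: 13.47
tool_pos: [0.4683, 0.2337, 0.0662]
orientation: [[-0.001, -0.912, 0.411], [-0.0, 0.411, 0.912], [-1.0, 0.001, -0.001]]
contact_force: [-0.2, 0.5, 0.2]
grip_width: 0.0352
```

step_arm:
  commands:
    - {"dx": 0,"dy": 0,"dz": 0,"yaw": 0}
    - {"dx": 0,"dy": 0,"dz": 0,"yaw": 0}
    - {"dx": 0,"dy": 0,"dz": 0,"yaw": 0}
    - {"dx": 0,"dy": 0,"dz": 0,"yaw": 0}
  grip: 0
  newtons: 60

```text
time: 13.8
tool_pos: [0.4687, 0.234, 0.0671]
orientation: [[0.001, -0.912, 0.411], [0.0, 0.411, 0.912], [-1.0, -0.001, 0.001]]
contact_force: [-1.7, -1.3, 3.8]
grip_width: 0.0154
```

step_arm:
  commands:
    - {"dx": -0.05,"dy": 0,"dz": 0.15,"yaw": 0}
    - {"dx": 0.0,"dy": 0,"dz": 0.3,"yaw": 0}
    - {"dx": -0.05,"dy": 0.1,"dz": 0.35,"yaw": 0}
    - {"dx": 0.1,"dy": -0.1,"dz": 0.35,"yaw": 0}
    - {"dx": -0.1,"dy": 0,"dz": 0.4,"yaw": 0}
    - {"dx": 0.1,"dy": 0,"dz": 0.4,"yaw": 0}
    - {"dx": 0.1,"dy": 0,"dz": 0.4,"yaw": 0}

```text
time: 14.38
tool_pos: [0.4694, 0.2348, 0.0666]
orientation: [[-0.002, -0.911, 0.411], [-0.006, 0.411, 0.911], [-1.0, -0.0, -0.007]]
contact_force: [-18.4, -32.0, 27.3]
grip_width: 0.0154
```

step_arm:
  commands:
    - {"dx": -0.1,"dy": 0,"dz": -0.28,"yaw": 0}
    - {"dx": -0.1,"dy": 0,"dz": -0.28,"yaw": 0}

```text
time: 14.55
tool_pos: [0.4689, 0.2342, 0.0671]
orientation: [[0.0, -0.912, 0.411], [-0.001, 0.411, 0.912], [-1.0, -0.001, -0.001]]
contact_force: [-5.9, -10.5, 9.7]
grip_width: 0.0153
```

step_arm:
  commands:
    - {"dx": 0,"dy": 0,"dz": 0,"yaw": 0}
    - {"dx": 0,"dy": 0,"dz": 0,"yaw": 0}
    - {"dx": -4,"dy": 0,"dz": 0,"yaw": 0}
    - {"dx": -8,"dy": 0,"dz": 2,"yaw": 0}
    - {"dx": -12,"dy": 0,"dz": 3,"yaw": 0}
    - {"dx": -12,"dy": 0,"dz": 3,"yaw": 0}
    - {"dx": -12,"dy": 0,"dz": 3,"yaw": 0}
  grip: 3.5

```text
time: 15.13
tool_pos: [0.4822, 0.2634, 0.1888]
orientation: [[0.004, -0.912, 0.41], [0.002, 0.41, 0.912], [-1.0, -0.003, 0.003]]
contact_force: [0.0, -0.3, -1.5]
grip_width: 0.0351
```

Run:
```python
from h import *
s=st();a=bot.read_camera("wrist");tails();save(a,"w12",(260,40,460,190),4);st()
```

```text
15.13 [0.4822 0.2634 0.1888] zang 65.8 F [ 0.  -0.3 -1.5] w 0.0351 q1,6 [ 0.45 -2.27]
fixed [(0.086, [404.8, 98.2]), (0.091, [406.2, 91.7]), (0.096, [407.7, 84.9])]
b1 [(0.086, [316.7, 98.0]), (0.091, [316.8, 91.4]), (0.096, [316.8, 84.6])]
b2 [(0.086, [228.6, 97.8]), (0.091, [227.3, 91.2]), (0.096, [225.9, 84.4])]
15.18 [0.4815 0.2628 0.1866] zang 65.8 F [-0.2 -1.8  0. ] w 0.035 q1,6 [ 0.45 -2.27]
```

View pics/w12.png

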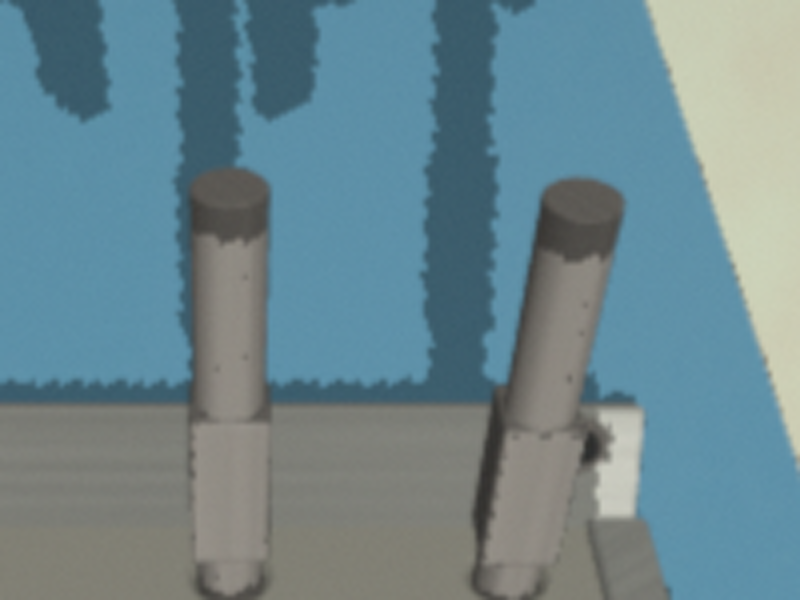

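```bash
cat >> h.py <<'E'
from scipy.optimize import least_squares
def rows(B,o,th,e,i):
    t=np.radians(th); d=EX*np.cos(t)-np.sin(t)*UP; n=EX*np.sin(t)+np.cos(t)*UP
    M=B+e*(EX*.5+UP*.866)
    P=[M-o*d, M-(o-.045)*d+.008*n, M-(o-.081)*d+.008*n]   # tail centre, grip edges (top flat)
    return proj("wrist",P,i)[:,1]
def fit(robs_fixed,robs,B,i):
    bias=robs_fixed-rows(B1+.06*EY,.091,30,0,i); print("bias",bias.round(2))
    for th in (27,28,29,30,31):
        r=least_squares(lambda p:rows(B,p[0],th,0,i)+bias-robs,[.091]); print(th,r.x.round(4),r.fun.round(2))
    r=least_squares(lambda p:rows(B,p[0],p[1]*100,0,i)+bias-robs,[.091,.3]); print(r.x.round(4),r.fun.round(2))
E
python3 - <<'E'
from h import *
i=bot.camera_info("wrist")
fit(np.array([90.5,148,181.5]),np.array([87.25,144.5,180.25]),B1,i)
E
```

```text
bias [-1.16 -3.18 -3.32]
27 [0.0911] [-0.69  0.74  0.17]
28 [0.0918] [-0.51  0.8  -0.18]
29 [0.0925] [-0.31  0.85 -0.54]
30 [0.0933] [-0.1   0.89 -0.92]
31 [0.0941] [ 0.11  0.93 -1.3 ]
[0.0918 0.2795] [-0.52  0.8  -0.16]
```

step_arm:
  commands:
    - {"dx": -1.5,"dy": -8,"dz": -14,"yaw": 70}
    - {"dx": -1.5,"dy": -8,"dz": -14,"yaw": 70}
    - {"dx": -1.5,"dy": -8,"dz": -14,"yaw": 70}
    - {"dx": -1.5,"dy": -8,"dz": -14,"yaw": 70}
    - {"dx": -1.5,"dy": -8,"dz": -14,"yaw": 70}
    - {"dx": -1.5,"dy": -8,"dz": -14,"yaw": 70}
    - {"dx": -1.5,"dy": -8,"dz": -14,"yaw": 70}
    - {"dx": -1.5,"dy": -8,"dz": -14,"yaw": 70}
    - {"dx": -1.5,"dy": -8,"dz": -14,"yaw": 70}
    - {"dx": -1.5,"dy": -8,"dz": -14,"yaw": 70}
  grip: 5

```text
time: 16.02
tool_pos: [0.496, 0.1015, 0.1992]
orientation: [[-0.002, 0.081, 0.997], [-0.0, 0.997, -0.081], [-1.0, -0.0, -0.002]]
contact_force: [-0.3, -0.5, -0.3]
grip_width: 0.05
```

Run:
```python
from h import *
st();rel([.525,-.01,.2],-101)
```

```text
16.02 [0.496  0.1015 0.1992] zang -4.7 F [-0.3 -0.5 -0.3] w 0.05 q1,6 [ 0.15 -1.34]
dxyz cm [ -0.08 -10.88   3.8 ] yaw 96.3
```

step_arm:
  commands:
    - {"dx": 0,"dy": -10.9,"dz": 3.8,"yaw": 70}
    - {"dx": 0,"dy": -10.9,"dz": 3.8,"yaw": 70}
    - {"dx": 0,"dy": -10.9,"dz": 3.8,"yaw": 70}
    - {"dx": 0,"dy": -10.9,"dz": 3.8,"yaw": 70}
    - {"dx": 0,"dy": -10.9,"dz": 3.8,"yaw": 70}
    - {"dx": 0,"dy": -10.9,"dz": 3.8,"yaw": 70}
    - {"dx": 0,"dy": -10.9,"dz": 3.8,"yaw": 70}
    - {"dx": 0,"dy": -10.9,"dz": 3.8,"yaw": 70}
    - {"dx": 0,"dy": -10.9,"dz": 3.8,"yaw": 70}
    - {"dx": 0,"dy": -10.9,"dz": 3.8,"yaw": 70}

```text
time: 16.85
tool_pos: [0.5257, -0.0098, 0.1992]
orientation: [[-0.003, 0.964, 0.264], [0.0, 0.264, -0.964], [-1.0, -0.002, -0.001]]
contact_force: [1.0, -0.5, 0.1]
grip_width: 0.0498
```

Run:
```python
from h import *
st();save(bot.read_camera("wrist"),"w13");st();pins();pins();st()
```

```text
16.85 [ 0.5257 -0.0098  0.1992] zang -74.7 F [ 1.  -0.5  0.1] w 0.0498 q1,6 [-0.07 -0.33]
16.9 [ 0.5257 -0.0098  0.1992] zang -75.0 F [-0.7  0.7  0.1] w 0.0499 q1,6 [-0.07 -0.33]
0.97 [144.0, 190.0, 230.0, 257.0] [ 0.4454 -0.0555  0.008 ] [ 0.3638 -0.1566  0.008 ] 0.1298 [ 0.4046 -0.1061  0.008 ] -128.9
0.74 [320.0, 286.0, 380.0, 328.0] [ 0.5711 -0.1411  0.008 ] [ 0.6481 -0.174   0.008 ] 0.0838 [ 0.6096 -0.1576  0.008 ] -23.2
0.62 [272.0, 150.0, 334.0, 259.0] [0.5344 0.0114 0.008 ] [ 0.511  -0.1153  0.008 ] 0.1288 [ 0.5227 -0.0519  0.008 ] -100.5
0.95 [319.0, 286.0, 378.0, 327.0] [ 0.569  -0.1437  0.008 ] [ 0.6491 -0.1752  0.008 ] 0.0861 [ 0.6091 -0.1595  0.008 ] -21.5
0.73 [139.0, 188.0, 232.0, 255.0] [ 0.445  -0.0543  0.008 ] [ 0.3616 -0.1545  0.008 ] 0.1304 [ 0.4033 -0.1044  0.008 ] -129.8
0.7 [272.0, 153.0, 330.0, 258.0] [0.5349 0.0118 0.008 ] [ 0.5096 -0.1151  0.008 ] 0.1294 [ 0.5222 -0.0517  0.008 ] -101.3
17.1 [ 0.5261 -0.0097  0.2003] zang -74.1 F [0.3 0.5 0.5] w 0.05 q1,6 [-0.07 -0.34]
```

View pics/w13.png

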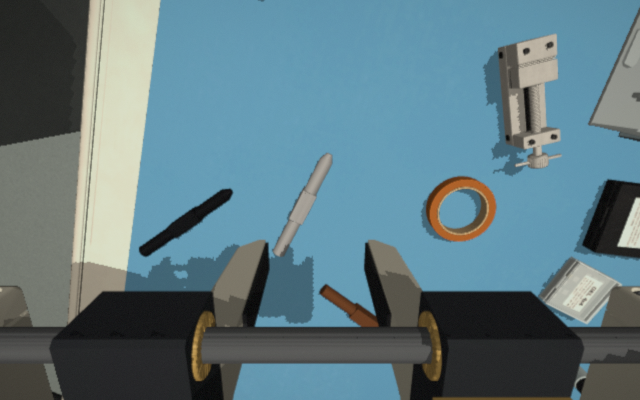

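Run:
```python
from h import *
im=cv2.cvtColor(cv2.imread("pics/w13.png"),cv2.COLOR_BGR2RGB)
save(im,"w13c",(255,140,355,265),5)
```

```text
(no output)
```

View pics/w13c.png

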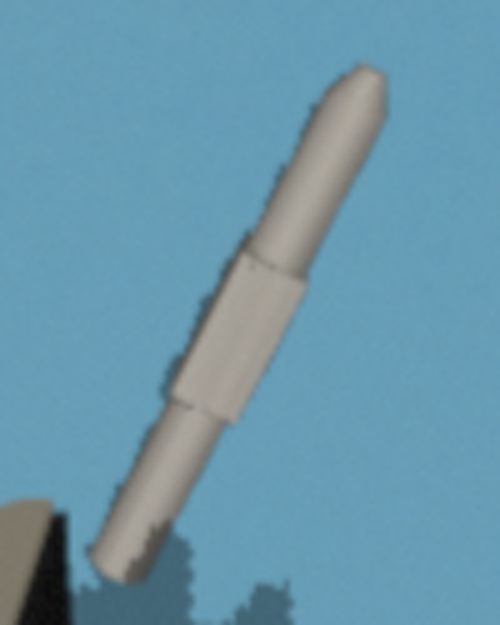

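Run:
```python
from h import *
st();rel([.5158,-.0867,.06],-100.9)
```

```text
17.1 [ 0.5261 -0.0097  0.2003] zang -74.1 F [0.3 0.5 0.5] w 0.05 q1,6 [-0.07 -0.34]
dxyz cm [14.04 -3.09  7.12] yaw 26.8
```

step_arm:
  commands:
    - {"dx": 2,"dy": -3.1,"dz": 7.1,"yaw": 26.7}
    - {"dx": 5,"dy": -3.1,"dz": 7.1,"yaw": 26.7}
    - {"dx": 8,"dy": -3.1,"dz": 7.1,"yaw": 26.7}
    - {"dx": 11,"dy": -3.1,"dz": 7.1,"yaw": 26.7}
    - {"dx": 14,"dy": -3.1,"dz": 7.1,"yaw": 26.7}
    - {"dx": 14,"dy": -3.1,"dz": 7.1,"yaw": 26.7}
    - {"dx": 14,"dy": -3.1,"dz": 7.1,"yaw": 26.7}

```text
time: 17.68
tool_pos: [0.5151, -0.0863, 0.0606]
orientation: [[-0.003, 0.982, -0.188], [0.001, -0.188, -0.982], [-1.0, -0.003, -0.0]]
contact_force: [-0.2, 0.1, 0.3]
grip_width: 0.0496
```

Run:
```python
from h import *
st();save(bot.read_camera("wrist"),"w14");pins();st();rel([.5158,-.0867,.004],-100.9)
```

```text
17.68 [ 0.5151 -0.0863  0.0606] zang -100.8 F [-0.2  0.1  0.3] w 0.0496 q1,6 [-0.21 -0.03]
0.94 [410.0, 269.0, 575.0, 317.0] [ 0.5745 -0.1415  0.008 ] [ 0.6905 -0.1911  0.008 ] 0.1262 [ 0.6325 -0.1663  0.008 ] -23.2
0.85 [298.0, 60.0, 326.0, 260.0] [0.535  0.0111 0.008 ] [ 0.51   -0.1146  0.008 ] 0.1281 [ 0.5225 -0.0518  0.008 ] -101.2
0.63 [137.0, 192.0, 204.0, 290.0] [ 0.4462 -0.0542  0.008 ] [ 0.3877 -0.1211  0.008 ] 0.0888 [ 0.417  -0.0876  0.008 ] -131.1
17.83 [ 0.5169 -0.0865  0.0636] zang -100.9 F [-0.1 -0.5  0.3] w 0.0503 q1,6 [-0.21 -0.02]
dxyz cm [ 5.96 -0.12  0.04] yaw 0.0
```

View pics/w14.png

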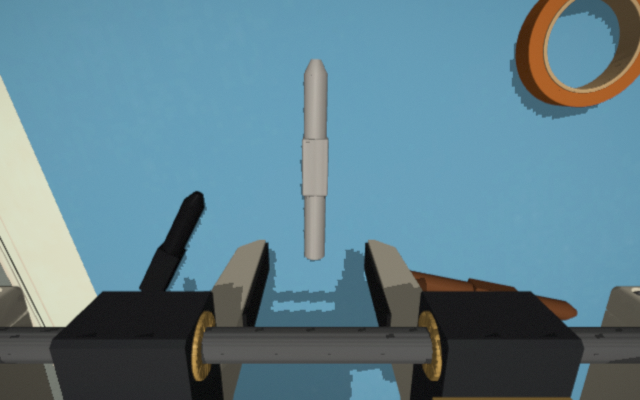

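step_arm:
  commands:
    - {"dx": 2.5,"dy": 0,"dz": 0,"yaw": 0}
    - {"dx": 4.5,"dy": 0,"dz": 0,"yaw": 0}
    - {"dx": 5.5,"dy": 0,"dz": 0,"yaw": 0}
    - {"dx": 5.7,"dy": 0,"dz": 0,"yaw": 0}
    - {"dx": 5.7,"dy": 0,"dz": 0,"yaw": 0}

```text
time: 18.25
tool_pos: [0.5162, -0.0864, 0.0051]
orientation: [[0.0, 0.982, -0.19], [-0.0, -0.19, -0.982], [-1.0, 0.0, 0.0]]
contact_force: [0.3, -0.3, -0.2]
grip_width: 0.05
```

step_arm:
  commands:
    - {"dx": 0,"dy": 0,"dz": 0,"yaw": 0}
    - {"dx": 0,"dy": 0,"dz": 0,"yaw": 0}
    - {"dx": 0,"dy": 0,"dz": 0,"yaw": 0}
    - {"dx": 0,"dy": 0,"dz": 0,"yaw": 0}
    - {"dx": 0,"dy": 0,"dz": 0,"yaw": 0}
    - {"dx": 0,"dy": 0,"dz": 0,"yaw": 0}
  grip: 0
  newtons: 4

```text
time: 18.75
tool_pos: [0.5159, -0.0865, 0.0045]
orientation: [[0.0, 0.982, -0.19], [-0.0, -0.19, -0.982], [-1.0, 0.0, 0.0]]
contact_force: [-1.0, 0.3, 0.3]
grip_width: 0.0146
```

step_arm:
  commands:
    - {"dx": -0.8,"dy": 0,"dz": 0,"yaw": 0}
    - {"dx": -1.6,"dy": 0,"dz": 0,"yaw": 0}
    - {"dx": -2.4,"dy": 0,"dz": 0,"yaw": 0}
    - {"dx": -3.2,"dy": 0,"dz": 0,"yaw": 0}
    - {"dx": -4.0,"dy": 0,"dz": 0,"yaw": 0}
    - {"dx": -4.4,"dy": 0,"dz": 0,"yaw": 0}
    - {"dx": -4.4,"dy": 0,"dz": 0,"yaw": 0}
    - {"dx": -4.4,"dy": 0,"dz": 0,"yaw": 0}

```text
time: 19.42
tool_pos: [0.5159, -0.0865, 0.0485]
orientation: [[0.0, 0.982, -0.19], [-0.0, -0.19, -0.982], [-1.0, 0.0, 0.0]]
contact_force: [-0.7, -0.9, -0.9]
grip_width: 0.0133
```

Run:
```python
from h import *
st();save(bot.read_camera("wrist"),"w15");b=bot.read_camera("scene")
save(b,"s15",(250,180,370,280),6)
```

```text
19.42 [ 0.5159 -0.0865  0.0485] zang -101.0 F [-0.7 -0.9 -0.9] w 0.0133 q1,6 [-0.21 -0.02]
```

View pics/w15.png

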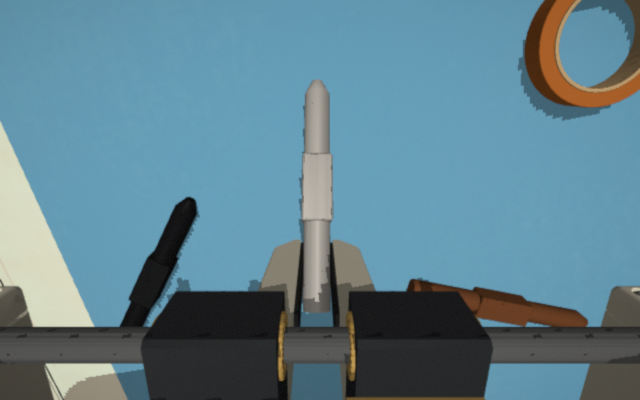

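View pics/s15.png

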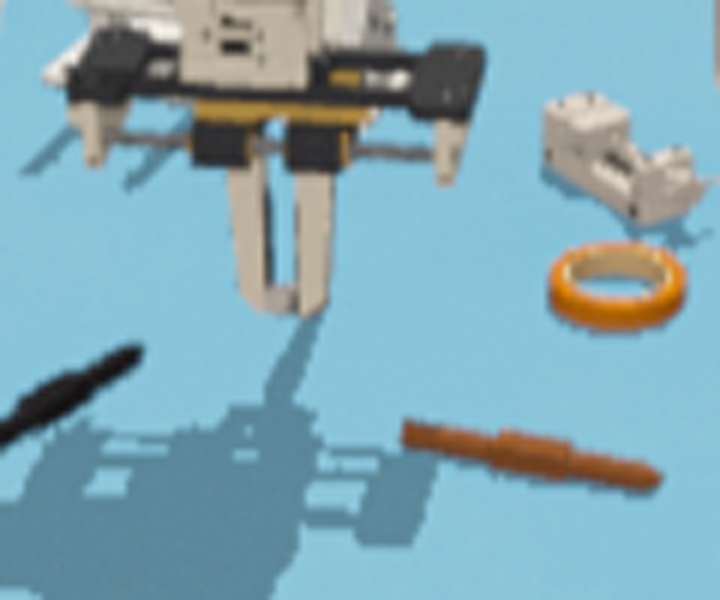

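step_arm:
  commands:
    - {"dx": 0,"dy": 0,"dz": 0,"yaw": 0}
    - {"dx": 0,"dy": 0,"dz": 0,"yaw": 0}
    - {"dx": 0,"dy": 0,"dz": 0,"yaw": 0}
    - {"dx": -4,"dy": 0,"dz": 0,"yaw": 0}
    - {"dx": -8,"dy": 0,"dz": 0,"yaw": 0}
    - {"dx": -12,"dy": 0,"dz": 0,"yaw": 0}
    - {"dx": -15,"dy": 0,"dz": 0,"yaw": 0}
    - {"dx": -15,"dy": 0,"dz": 0,"yaw": 0}
  newtons: 40

```text
time: 20.18
tool_pos: [0.5175, -0.0868, 0.205]
orientation: [[0.008, 0.982, -0.19], [-0.002, -0.19, -0.982], [-1.0, 0.008, 0.0]]
contact_force: [1.3, -0.0, 0.6]
grip_width: 0.0123
```

Run:
```python
from h import *
s=st();a=bot.read_camera("wrist");i=bot.camera_info("wrist");save(a,"w16",(230,50,400,330),2.1)
R=s["orientation"]
for h in (0,.003,.006):
  for th in (28,30,32,34):
    t=np.radians(th); d=-R[:,2]*np.cos(t)-np.sin(t)*UP; n=-R[:,2]*np.sin(t)+np.cos(t)*UP; G=s["tool_pos"]+h*UP
    print(h,th,[ (proj("wrist",[G+L*d,G+(L-.045)*d+.008*n,G+(L-.081)*d+.008*n],i)[:,1]).round(1).tolist() for L in(.0965,.0985,.1005)])
rel(tcp(B2,.03,31,.0985),-114.35)
```

```text
20.18 [ 0.5175 -0.0868  0.205 ] zang -101.0 F [ 1.3 -0.   0.6] w 0.0123 q1,6 [-0.21 -0.02]
0 28 [[85.1, 158.4, 228.2], [81.8, 154.6, 224.2], [78.5, 150.9, 220.2]]
0 30 [[88.1, 158.9, 227.8], [84.9, 155.3, 223.8], [81.8, 151.6, 219.9]]
0 32 [[91.2, 159.6, 227.4], [88.1, 156.0, 223.5], [85.1, 152.4, 219.5]]
0 34 [[94.4, 160.3, 227.1], [91.4, 156.8, 223.1], [88.5, 153.4, 219.3]]
0.003 28 [[85.1, 159.6, 230.6], [81.8, 155.8, 226.5], [78.4, 152.0, 222.5]]
0.003 30 [[88.2, 160.1, 230.2], [84.9, 156.4, 226.1], [81.7, 152.7, 222.1]]
0.003 32 [[91.3, 160.7, 229.8], [88.2, 157.1, 225.7], [85.1, 153.5, 221.7]]
0.003 34 [[94.5, 161.5, 229.4], [91.5, 157.9, 225.4], [88.5, 154.4, 221.5]]
0.006 28 [[85.1, 160.8, 233.1], [81.7, 156.9, 228.9], [78.3, 153.1, 224.8]]
0.006 30 [[88.2, 161.3, 232.6], [84.9, 157.5, 228.5], [81.7, 153.8, 224.4]]
0.006 32 [[91.4, 161.9, 232.2], [88.2, 158.2, 228.1], [85.1, 154.6, 224.0]]
0.006 34 [[94.7, 162.7, 231.8], [91.6, 159.1, 227.8], [88.6, 155.5, 223.7]]
dxyz cm [  8.04  -6.86 -21.27] yaw 13.4
```

View pics/w16.png

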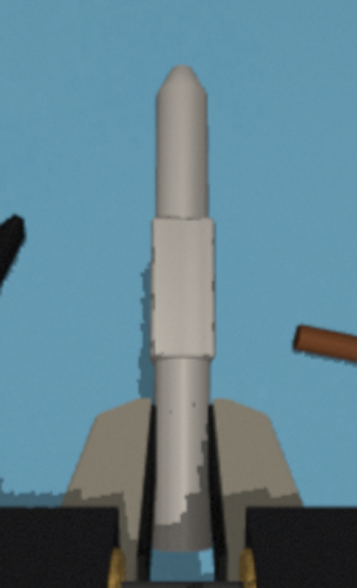

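Run:
```python
from h import *
st();print(tcp(B2,.03,30,.0985,.002));rel(tcp(B2,.03,30,.0985,.002),-114.35)
```

```text
20.23 [ 0.5169 -0.0867  0.2015] zang -101.0 F [ 0.1 -0.7 -1.9] w 0.0123 q1,6 [-0.21 -0.02]
[0.49007906 0.13437659 0.12225   ]
dxyz cm [  7.89  -6.88 -21.19] yaw 13.4
```

step_arm:
  commands:
    - {"dx": 3,"dy": -6.9,"dz": -20,"yaw": 13.4}
    - {"dx": 3,"dy": -6.9,"dz": -20,"yaw": 13.4}
    - {"dx": 3,"dy": -6.9,"dz": -20,"yaw": 13.4}
    - {"dx": 3,"dy": -6.9,"dz": -20,"yaw": 13.4}
    - {"dx": 5,"dy": -6.9,"dz": -21.2,"yaw": 13.4}
    - {"dx": 7,"dy": -6.9,"dz": -21.2,"yaw": 13.4}
    - {"dx": 7.9,"dy": -6.9,"dz": -21.2,"yaw": 13.4}
    - {"dx": 7.9,"dy": -6.9,"dz": -21.2,"yaw": 13.4}
    - {"dx": 7.9,"dy": -6.9,"dz": -21.2,"yaw": 13.4}

```text
time: 20.98
tool_pos: [0.4879, 0.1344, 0.1183]
orientation: [[-0.002, 0.911, -0.412], [-0.001, -0.412, -0.911], [-1.0, -0.002, 0.002]]
contact_force: [0.8, 0.2, -0.8]
grip_width: 0.0122
```

Run:
```python
from h import *
st();a=bot.read_camera("wrist");tails();print(proj("wrist",[B1,B2,B1+.06*EY]).round(1).tolist());st();rel(tcp(B2,.03,30,.0985,.002),-114.35);save(a,"w17",(180,0,500,300),2)
```

```text
20.98 [0.4879 0.1344 0.1183] zang -114.3 F [ 0.8  0.2 -0.8] w 0.0122 q1,6 [0.22 0.64]
fixed [(0.086, [91.8, 179.3]), (0.091, [90.5, 188.4]), (0.096, [89.2, 197.6])]
b1 [(0.086, [204.3, 179.2]), (0.091, [203.7, 188.4]), (0.096, [203.0, 197.6])]
b2 [(0.086, [316.9, 179.2]), (0.091, [316.9, 188.3]), (0.096, [316.9, 197.5])]
[[214.3, 37.3], [316.8, 37.3], [111.8, 37.4]]
21.03 [0.4886 0.1342 0.1194] zang -114.4 F [-0.1 -0.2 -0.8] w 0.0121 q1,6 [0.22 0.64]
dxyz cm [-0.28  0.13 -0.08] yaw -0.1
```

View pics/w17.png

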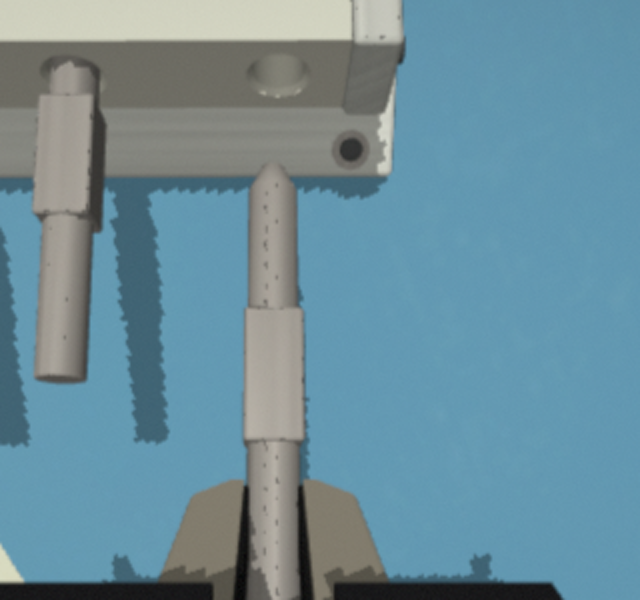

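step_arm:
  commands:
    - {"dx": 0.35,"dy": 0.14,"dz": -0.87,"yaw": 0}
    - {"dx": 0.85,"dy": 0.14,"dz": -1.73,"yaw": 0}
    - {"dx": 1.35,"dy": 0.14,"dz": -2.6,"yaw": 0}
    - {"dx": 1.6,"dy": 0.14,"dz": -3.03,"yaw": 0}
    - {"dx": 1.85,"dy": 0.14,"dz": -3.46,"yaw": 0}
    - {"dx": 1.85,"dy": 0.14,"dz": -3.46,"yaw": 0}
    - {"dx": 1.85,"dy": 0.14,"dz": -3.46,"yaw": 0}

```text
time: 21.62
tool_pos: [0.504, 0.1659, 0.1006]
orientation: [[-0.0, 0.911, -0.412], [-0.0, -0.412, -0.911], [-1.0, -0.0, 0.0]]
contact_force: [-0.5, -0.0, -0.2]
grip_width: 0.0122
```

Run:
```python
from h import *
st();a=bot.read_camera("wrist");rel(tcp(B2,-.01,30,.0985,.002),-114.35);save(a,"w18",(180,0,500,300),2)
```

```text
21.62 [0.504  0.1659 0.1006] zang -114.3 F [-0.5 -0.  -0.2] w 0.0122 q1,6 [0.27 0.69]
dxyz cm [-0.15  0.03 -0.03] yaw -0.0
```

View pics/w18.png

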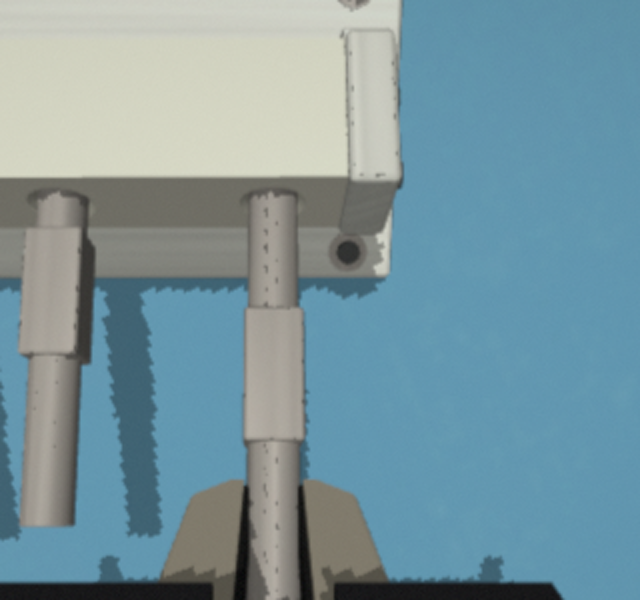

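step_arm:
  commands:
    - {"dx": 0.1,"dy": 0,"dz": -0.43,"yaw": 0}
    - {"dx": 0.35,"dy": 0,"dz": -0.87,"yaw": 0}
    - {"dx": 0.5,"dy": 0,"dz": -1.12,"yaw": 0}
    - {"dx": 0.5,"dy": 0,"dz": -1.12,"yaw": 0}

```text
time: 22.0
tool_pos: [0.5086, 0.1763, 0.0953]
orientation: [[-0.0, 0.911, -0.412], [-0.0, -0.412, -0.911], [-1.0, -0.0, 0.0]]
contact_force: [0.0, 0.3, -1.6]
grip_width: 0.0124
```

step_arm:
  commands:
    - {"dx": 0.15,"dy": 0,"dz": -0.3,"yaw": 0}
    - {"dx": 0.3,"dy": 0,"dz": -0.6,"yaw": 0}
    - {"dx": 0.4,"dy": 0,"dz": -0.78,"yaw": 0}
    - {"dx": 0.4,"dy": 0,"dz": -0.78,"yaw": 0}

```text
time: 22.33
tool_pos: [0.5119, 0.1834, 0.0915]
orientation: [[-0.0, 0.911, -0.412], [-0.0, -0.412, -0.911], [-1.0, -0.0, 0.0]]
contact_force: [0.3, 0.2, -1.7]
grip_width: 0.0121
```

step_arm:
  commands:
    - {"dx": 0.1,"dy": 0,"dz": -0.17,"yaw": 0}
    - {"dx": 0.2,"dy": 0,"dz": -0.35,"yaw": 0}
    - {"dx": 0.2,"dy": 0,"dz": -0.35,"yaw": 0}

```text
time: 22.58
tool_pos: [0.5131, 0.1857, 0.0897]
orientation: [[-0.001, 0.911, -0.413], [-0.002, -0.413, -0.911], [-1.0, -0.0, 0.002]]
contact_force: [-3.6, -7.2, 2.8]
grip_width: 0.0124
```

Run:
```python
from h import *
st();a=bot.read_camera("wrist");rel(tcp(B2,-.035,30,.0985,.002),-114.35);save(a,"w19",(140,60,460,300),2.5)
```

```text
22.58 [0.5131 0.1857 0.0897] zang -114.4 F [-3.6 -7.2  2.8] w 0.0124 q1,6 [0.3  0.73]
dxyz cm [ 0.01  0.02 -0.01] yaw -0.0
```

View pics/w19.png

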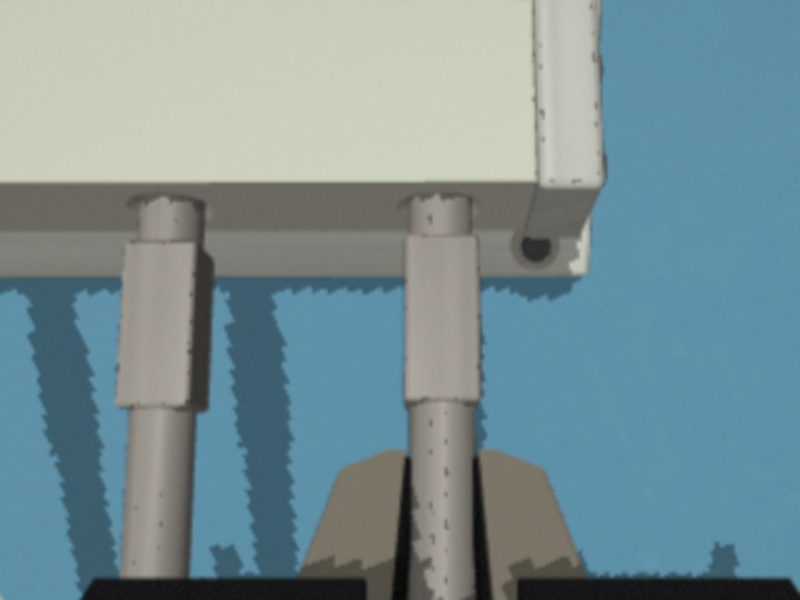

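step_arm:
  commands:
    - {"dx": 0.1,"dy": 0,"dz": -0.17,"yaw": 0}
    - {"dx": 0.15,"dy": 0,"dz": -0.26,"yaw": 0}
    - {"dx": 0.15,"dy": 0,"dz": -0.26,"yaw": 0}

```text
time: 22.88
tool_pos: [0.5138, 0.1859, 0.0889]
orientation: [[-0.002, 0.911, -0.413], [-0.006, -0.413, -0.911], [-1.0, 0.001, 0.007]]
contact_force: [-13.3, -27.3, 16.8]
grip_width: 0.0125
```

step_arm:
  commands:
    - {"dx": -0.14,"dy": 0,"dz": 0.25,"yaw": 0}
    - {"dx": -0.14,"dy": 0,"dz": 0.25,"yaw": 0}

```text
time: 23.05
tool_pos: [0.5132, 0.1855, 0.09]
orientation: [[-0.0, 0.911, -0.413], [-0.001, -0.413, -0.911], [-1.0, 0.0, 0.001]]
contact_force: [-4.1, -7.4, 1.9]
grip_width: 0.0123
```

step_arm:
  commands:
    - {"dx": 0,"dy": 0,"dz": 0,"yaw": 0}
    - {"dx": 0,"dy": 0,"dz": 0,"yaw": 0}
    - {"dx": -3,"dy": 0,"dz": 0,"yaw": 0}
    - {"dx": -6,"dy": 0,"dz": 1,"yaw": 0}
    - {"dx": -9,"dy": 0,"dz": 1,"yaw": 0}
    - {"dx": -9,"dy": 0,"dz": 1,"yaw": 0}
    - {"dx": -9,"dy": 0,"dz": 1,"yaw": 0}
  grip: 3.5

```text
time: 23.63
tool_pos: [0.5099, 0.1776, 0.1815]
orientation: [[0.003, 0.911, -0.413], [0.001, -0.413, -0.911], [-1.0, 0.003, -0.003]]
contact_force: [0.2, -0.5, -1.1]
grip_width: 0.0346
```

Run:
```python
from h import *
st();a=bot.read_camera("wrist");st();tails();print(proj("wrist",[B1,B2,B1+.06*EY]).round(1).tolist());save(a,"w20",(90,50,410,290),2.5);save(a,"w20full")
```

```text
23.63 [0.5099 0.1776 0.1815] zang -114.4 F [ 0.2 -0.5 -1.1] w 0.0346 q1,6 [0.29 0.71]
23.68 [0.5094 0.1775 0.1798] zang -114.4 F [0.2 0.3 0.2] w 0.0348 q1,6 [0.29 0.71]
fixed [(0.086, [152.6, 221.5]), (0.091, [152.0, 228.2]), (0.096, [151.3, 235.0])]
b1 [(0.086, [233.9, 221.4]), (0.091, [233.6, 228.2]), (0.096, [233.2, 235.0])]
b2 [(0.086, [315.2, 221.4]), (0.091, [315.2, 228.2]), (0.096, [315.2, 235.0])]
[[239.4, 113.6], [315.2, 113.6], [163.5, 113.6]]
```

View pics/w20.png

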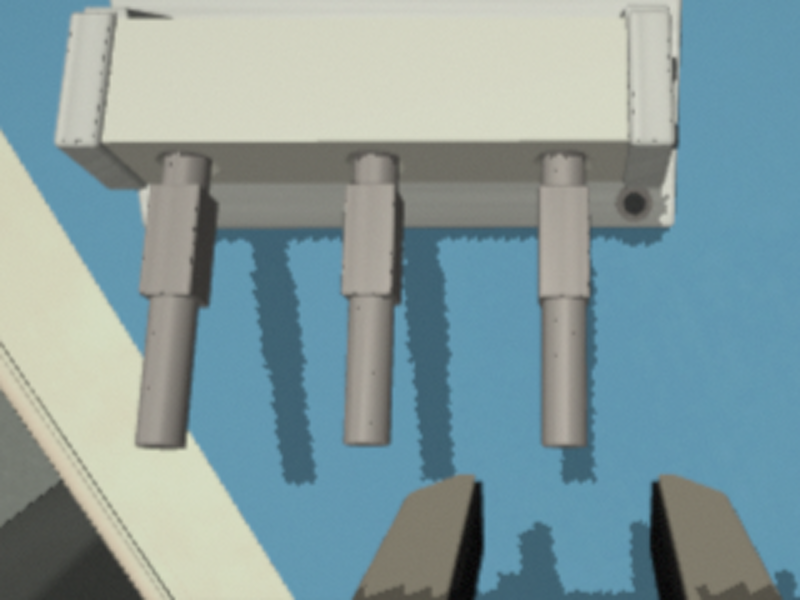

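step_arm:
  commands:
    - {"dx": -3,"dy": 0,"dz": 2,"yaw": 0}
    - {"dx": -6,"dy": 0,"dz": 5,"yaw": 0}
    - {"dx": -6,"dy": 0,"dz": 5,"yaw": 0}
    - {"dx": -6,"dy": 0,"dz": 5,"yaw": 0}

```text
time: 24.02
tool_pos: [0.4887, 0.1311, 0.2402]
orientation: [[0.002, 0.91, -0.414], [0.0, -0.414, -0.91], [-1.0, 0.001, -0.001]]
contact_force: [-0.3, 1.0, -0.4]
grip_width: 0.0353
```

Run:
```python
from h import *
st();save(bot.read_camera("wrist"),"w21",(120,0,440,240),2.5);save(bot.read_camera("side"),"v21",(230,130,390,330),3)
```

```text
24.02 [0.4887 0.1311 0.2402] zang -114.4 F [-0.3  1.  -0.4] w 0.0353 q1,6 [0.21 0.64]
```

View pics/w21.png

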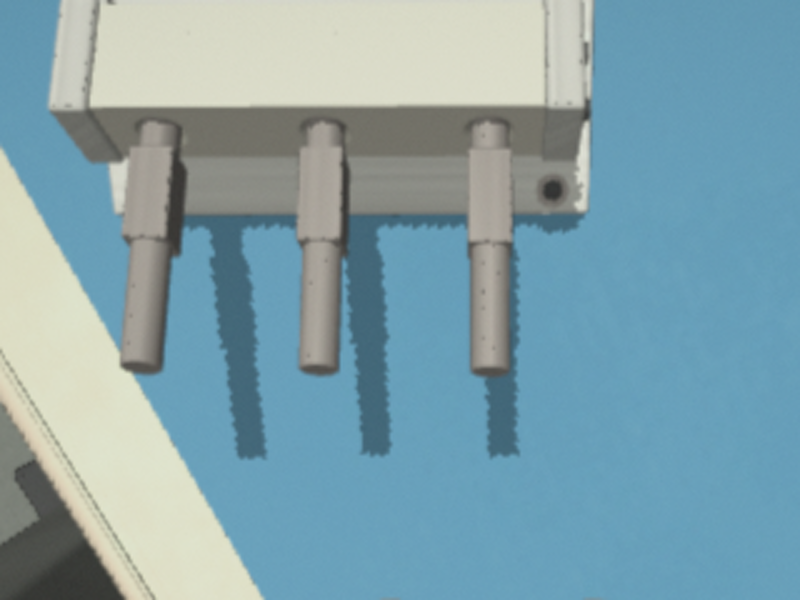

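View pics/v21.png

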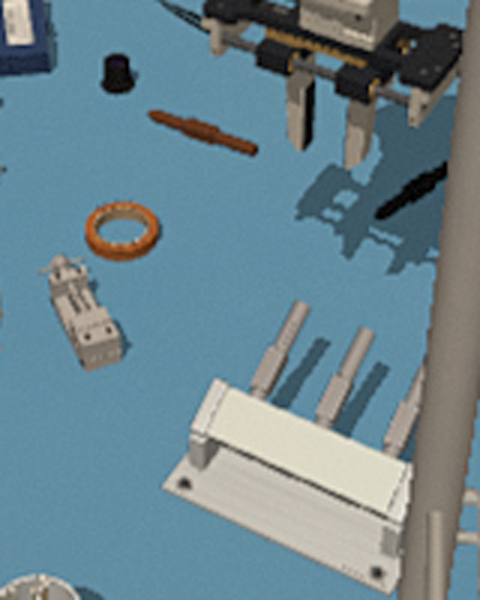

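Run:
```python
from h import *
s=st();rel(B2-.035*D-.011*UP,-114.35)
```

```text
24.12 [0.4884 0.1318 0.238 ] zang -114.4 F [0.1 0.  0.3] w 0.0348 q1,6 [0.21 0.64]
dxyz cm [17.15  0.07 -8.41] yaw -0.0
```

step_arm:
  commands:
    - {"dx": 1,"dy": 0,"dz": -4,"yaw": 0}
    - {"dx": 4,"dy": 0,"dz": -8.4,"yaw": 0}
    - {"dx": 8,"dy": 0,"dz": -8.4,"yaw": 0}
    - {"dx": 12,"dy": 0,"dz": -8.4,"yaw": 0}
    - {"dx": 15,"dy": 0,"dz": -8.4,"yaw": 0}
    - {"dx": 17.1,"dy": 0,"dz": -8.4,"yaw": 0}
    - {"dx": 17.1,"dy": 0,"dz": -8.4,"yaw": 0}
    - {"dx": 17.1,"dy": 0,"dz": -8.4,"yaw": 0}

```text
time: 24.78
tool_pos: [0.5222, 0.2084, 0.067]
orientation: [[-0.004, 0.911, -0.412], [-0.001, -0.412, -0.911], [-1.0, -0.003, 0.002]]
contact_force: [0.1, 0.7, 1.2]
grip_width: 0.0351
```

step_arm:
  commands:
    - {"dx": 0,"dy": 0,"dz": 0,"yaw": 0}
    - {"dx": 0,"dy": 0,"dz": 0,"yaw": 0}
    - {"dx": 0,"dy": 0,"dz": 0,"yaw": 0}
    - {"dx": 0,"dy": 0,"dz": 0,"yaw": 0}
  grip: 0
  newtons: 60

```text
time: 25.12
tool_pos: [0.5236, 0.2084, 0.0699]
orientation: [[0.002, 0.911, -0.413], [0.001, -0.413, -0.911], [-1.0, 0.001, -0.001]]
contact_force: [-1.0, -0.4, 3.8]
grip_width: 0.0156
```

step_arm:
  commands:
    - {"dx": -0.05,"dy": 0,"dz": -0.15,"yaw": 0}
    - {"dx": 0.0,"dy": 0,"dz": -0.3,"yaw": 0}
    - {"dx": -0.05,"dy": 0.1,"dz": -0.35,"yaw": 0}
    - {"dx": 0.1,"dy": -0.1,"dz": -0.35,"yaw": 0}
    - {"dx": -0.1,"dy": 0,"dz": -0.4,"yaw": 0}
    - {"dx": 0.1,"dy": 0,"dz": -0.4,"yaw": 0}
    - {"dx": 0.1,"dy": 0,"dz": -0.4,"yaw": 0}

```text
time: 25.7
tool_pos: [0.5246, 0.2095, 0.0694]
orientation: [[-0.001, 0.911, -0.413], [-0.005, -0.413, -0.911], [-1.0, 0.001, 0.005]]
contact_force: [-15.6, -24.1, 23.3]
grip_width: 0.0156
```

step_arm:
  commands:
    - {"dx": -0.05,"dy": 0,"dz": 0.25,"yaw": 0}
    - {"dx": -0.05,"dy": 0,"dz": 0.25,"yaw": 0}

```text
time: 25.87
tool_pos: [0.5241, 0.2092, 0.0695]
orientation: [[0.001, 0.911, -0.413], [-0.0, -0.413, -0.911], [-1.0, 0.001, -0.0]]
contact_force: [-4.8, -4.8, 9.9]
grip_width: 0.0155
```

step_arm:
  commands:
    - {"dx": 0,"dy": 0,"dz": 0,"yaw": 0}
    - {"dx": 0,"dy": 0,"dz": 0,"yaw": 0}
    - {"dx": -4,"dy": 0,"dz": 0,"yaw": 0}
    - {"dx": -8,"dy": 0,"dz": 0,"yaw": 0}
    - {"dx": -12,"dy": -1,"dz": 2,"yaw": 0}
    - {"dx": -16,"dy": -3,"dz": 5,"yaw": 0}
    - {"dx": -16,"dy": -6,"dz": 5,"yaw": 0}
    - {"dx": -16,"dy": -6,"dz": 5,"yaw": 0}
    - {"dx": -16,"dy": -6,"dz": 5,"yaw": 0}
  grip: 3.5

```text
time: 26.62
tool_pos: [0.4481, 0.1891, 0.2297]
orientation: [[0.003, 0.911, -0.412], [0.001, -0.412, -0.911], [-1.0, 0.002, -0.003]]
contact_force: [0.1, 0.6, -0.7]
grip_width: 0.0345
```

Run:
```python
from h import *
st();save(bot.read_camera("wrist"),"w22",(150,0,470,240),2.5);tails()
```

```text
26.62 [0.4481 0.1891 0.2297] zang -114.3 F [ 0.1  0.6 -0.7] w 0.0345 q1,6 [0.35 0.77]
fixed [(0.086, [245.5, 184.7]), (0.091, [245.3, 190.3]), (0.096, [245.0, 196.0])]
b1 [(0.086, [315.5, 184.7]), (0.091, [315.5, 190.4]), (0.096, [315.5, 196.1])]
b2 [(0.086, [385.4, 184.7]), (0.091, [385.6, 190.4]), (0.096, [385.9, 196.1])]
```

View pics/w22.png

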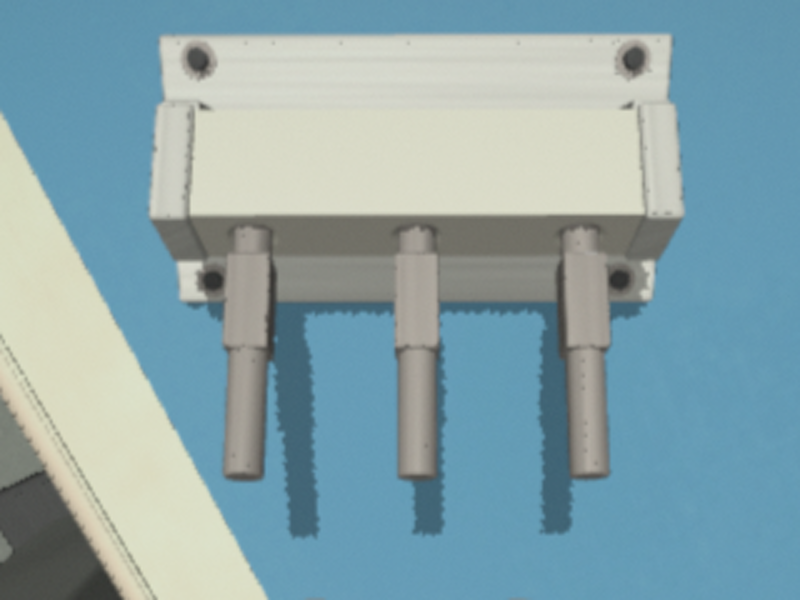

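All three pins now show the same: near grip edges at rows ~253, far grip edges at ~347 and tail ends at ~478 in the enlarged crop. The gripper is clear of the rack, so I'm handing in.

```bash
python3 -c "
from rig import bot
print(bot.close_job())"
```

```text
the job is handed in; nothing more can be done
None
```

Both loose steel pins are in the two free bores, chamfered end first and pushed against a hard stop. I handed the job in at about 26.6 s of the 72 s allowed.

- **Which end:** The wrist camera showed the chamfered end on each pin clearly, so neither had to be turned round. I picked each one up by its square-end shank with a light grip. The other end rested on the bench, so the pin tilted to about 30° before I squeezed and carried it to the rack.
- **Middle bore:** On the first push the fingers slipped off the shank and left the pin about 2 mm short. I gripped it again on the square part and pushed with small wiggles until it stopped hard at about 46 N.
- **Outer bore:** The pin went in cleanly and stopped hard at about 35 N, within about 1 mm of the position I had worked out. I pushed it once more by the square part, to about 37 N.
- **Last check:** In the final wrist picture the grip edges and free ends of all three pins line up to within about a pixel, roughly 1 mm or less.
- **Checks that disagreed:** An earlier fit put the middle pin at 91–92 mm out, sagging 2–3° in the bore clearance, against 91 mm for the fixed pin. Before its last push the outer pin looked about 1 mm proud.
- **Bystanders:** I never moved near the loupe, tape roll or vice, and the side picture taken just before the last push still showed them in place. Wrist forces stayed under 50 N in every reading.

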